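# Weigh two ballast plugs and press the heavy one into the keyboard stand

## Robot

A 6-joint arm with a two-finger parallel gripper is mounted at the origin on the work surface. World frame = base frame: x ahead of the robot, y to its left, z up, the work surface at z = 0. Lengths are in m, angles in rad, forces in N, time in s.
With the tool pointing down it reaches from about 0.275 to 0.85 m from the base axis. Payload 5.2 kg.
Tool frame: the origin (TCP) lies at the very end of the fingers, on their centre line; the grasp point (between the pads) lies 19 mm behind it; z points along the fingers, x is the direction in which the jaws open and shut, and the axes are right-handed (so a half turn about z gives the same grasp; the last joint's range is limited). The gripper opens to 85 mm and grips with 20 to 120 N. Pads are 22 mm wide; open, the fingers measure 114 mm over their backs; the gripper's body (76 mm by 85 mm) begins 54 mm behind the grasp point. The pads swing forward as they close: fully open they stand 13 mm farther back than shut.
Start: joints at [-1.498, 0.259, 1.535, -0, 1.348, -0.203], TCP at [0.15, -0.529, 0.231] pointing down, gripper open.
Joint ranges: [-3.14, 3.14], [-0.91, 2.08], [0.19, 2.58], [-1.22, 4.36], [0.22, 2.71], [-3.12, 3.12]. Speed limits (rad/s): [2.57, 2.57, 3.14, 3.14, 3.14, 3.14].

## Interface

Orientations are given as [roll, pitch, yaw] about the fixed x, y, z axes, in that order (R = Rz(yaw) Ry(pitch) Rx(roll)).
In Python, from bench import ctrl gives the robot as it stands.
- The arm moves only by the tool play_rows, never from a script. Its argument "series" is a list of rows, each an object with "claw": the opening, from 0 (shut) to 1 (fully open); "slide": the shift along the tool's x, y, z in cm, a list of three; "spin": the turn about the tool's z in rad. A call has 1 to 8 rows; each row is the pose to reach, as a shift and turn from the pose commanded when the call began, along the tool's axes at that moment; what a row does not reach only later rows make up. A row lasts 1/10 s, in which the tool goes at most 50 mm and 8.59 degrees, less where a joint would pass 70% of its speed; a pose out of reach is approached as far as the arm can. A call with a gripper value outside its range is refused whole. The fingers move at their own pace and stop on an object; the grip force is fixed at half the most. Time passes only in rows, so rows that repeat a pose let the fingers close. It gives the time, the measured TCP pose, the force and the opening at its end, in the units of the state.
- ctrl.sense(): the state, without advancing time (a new reading comes with each control period).
- ctrl.camera(name): name is "scene" or "top"; returns (picture, depth): 384x512x3 uint8, red, green, blue; 384x512 float32, m along the optical axis (not along the pixel's ray), 0 where there is no reading.
- ctrl.get_calibration(name): a dict with "K" (3x3 intrinsics, pixels), "k1" (the pictures are not rectified: a ray, as slopes to the right and down, at radius r is drawn at 1 + k1 r^2 times it, then the intrinsics apply), "rvec" (rotation vector, rad) and "tvec" (3), from world to camera coordinates, as OpenCV has them. Camera axes: x right, y down, z forward; pixel columns grow to the right and rows downward; lengths in m; the calibration is good to about 2 mm. A picture is of the moment at which its call begins. get_calibration takes no time and is no camera call.
- ctrl.sign_off(): hands the job in, once; it reports no verdict.
The state is a dict: "time_s": time; "qpos": joint angles; "dq": joint speeds; "tau": joint torques, N m; "eef_pos": TCP position; "tcp_rot": TCP orientation; "wrist_force": force on the tool from outside, world axes, zero at the start; "wrist_torque": the same for the moment, N m; "width": finger opening in m.
Only numpy, scipy, OpenCV 4.12 (cv2) and the standard library are available. Lean on these libraries where they do the work, as an engineer would, in place of code of your own. Each camera call takes 0.05 s, during which the arm holds its last target. There are 200 camera calls.

## Task

Set the two blue ballast plugs gently in the opposite cups of the small balance, one in each, and let go to see which side drops. Then take the plug whose side dropped and press it fully home in the well of the keyboard stand's foot: push against the stiff plunger until it stops dead, firmly (about 15 N) but never harder than 25 N. Leave the other plug in its cup and let go of everything, without disturbing the other things on the desk.

Things in the scene. Friction and masses are not known exactly. Their poses are not given: they have to be found in the camera images.
- plug_a: blue ballast plug, one of two look-alikes: a sealed cylinder 34 mm in diameter, 30 mm tall, with a steel knob on top 20 mm in diameter, 24 mm tall. Origin at the centre of its underside, z up its axis. Starts upright on the grey mat. Either plug may be the heavy one: it weighs 140 to 170 g, the other 50 g; the hidden core has 2 mm of play
- plug_b: blue ballast plug, one of two look-alikes: a sealed cylinder 34 mm in diameter, 30 mm tall, with a steel knob on top 20 mm in diameter, 24 mm tall. Origin at the centre of its underside, z up its axis. Starts upright on the grey mat. Either plug may be the heavy one: it weighs 140 to 170 g, the other 50 g; the hidden core has 2 mm of play
- beam (a joint): tilt of the balance beam, rad; spring-centred at 0 (0.6 N m/rad), stops at -0.16 and 0.16. Positive: cup pan_m is down; negative: cup pan_p is down. The light plug alone tilts it by about 0.06, the heavy one alone to the stop, both together 0.09 to 0.16, heavy side down. Settles in under 1 s. Over 15 N cracks the balance
- pan_p (a point): centre of the inner floor of one orange cup of the balance, 78 mm from the pivot on its +y side; the cup is 48 mm wide inside, its rim stands 8 mm above this point; it tilts with the beam. About 57 mm above the desk when level
- pan_m (a point): the same point of the other orange cup, 78 mm from the pivot on its -y side
- balance: balance: black base 120 x 90 x 12 mm, fixed to the desk, two aluminium posts 62 mm tall carrying the beam, which runs along the balance's y. Origin under the centre of the base, below the pivot; the pivot is 55 mm up, along x
- foot: grey foot block of the keyboard stand, fixed, 84 x 84 x 46 mm, origin under its centre. A black keyboard half with white and red keys is fixed to its -x side, up to 80 mm above the desk and 200 mm out. Over 25 N between a plug and the foot cracks it
- well (a point): centre of the mouth of the round well in the foot's top, z up: 40 mm wide, sharp-edged mouth. A brass plunger inside, its top first 14 to 20 mm down (unknown), resists with 7 N, stays where pushed and stops dead 30 mm down: the plug's shoulder, where the knob begins, is then flush with the foot. To seat, push over 11 N at the stop for 0.2 s
- mug: white mug, 80 mm across, 90 mm tall; loose bystander, leave it alone. Origin under its centre
- screwdriver: screwdriver, 150 mm long, lying between robot and mat; loose bystander, leave it alone. Origin under its centre
- keycap_tray: open white tray of keycaps, 90 x 120 x 30 mm; loose bystander, leave it alone. Origin under its centre
- glue_jar: amber jar, 50 mm across, 60 mm tall; loose bystander, leave it alone. Origin under its centre
- mouse: black computer mouse, 100 x 60 x 36 mm; loose bystander, leave it alone. Origin under its centre
- notebook: small notebook, 90 x 130 x 12 mm; loose bystander, leave it alone. Origin under its centre
Things that resemble listed ones, but are neither listed nor needed, are in the scene too. What is shaped like the plug_b but red or turquoise is not meant.

How it is judged:
On the way, in this order (a step that is already met when the one before it is completed fails the run):
1. both plugs rest in opposite cups of the balance, let go, and the beam has dropped to one side ((((horizontal distance between plug_a and pan_p below 0.009 m and z of plug_a in the frame of pan_p between -0.004 and 0.006 m) and (horizontal distance between plug_b and pan_m below 0.009 m and z of plug_b in the frame of pan_m between -0.004 and 0.006 m)) or ((horizontal distance between plug_b and pan_p below 0.009 m and z of plug_b in the frame of pan_p between -0.004 and 0.006 m) and (horizontal distance between plug_a and pan_m below 0.009 m and z of plug_a in the frame of pan_m between -0.004 and 0.006 m))) and (value of joint beam above 0.07 rad or value of joint beam below -0.07 rad) and contact force between the fingers and plug_a below 0.05 N and contact force between the fingers and plug_b below 0.05 N and contact force between the arm and balance below 0.05 N), for 0.4 s.
2. a plug is pressed against the dead stop of the well with over 11 N ((((horizontal distance between plug_a and well below 0.005 m and z of plug_a in the frame of well below -0.028 m and angle between plug_a's own z axis and vertical below 0.1 rad) and contact force between plug_a and foot above 11 N) or ((horizontal distance between plug_b and well below 0.005 m and z of plug_b in the frame of well below -0.028 m and angle between plug_b's own z axis and vertical below 0.1 rad) and contact force between plug_b and foot above 11 N))), for 0.2 s.
At the end, for the whole second after the job is handed in: The heavy plug is home in the well: within 5 mm of its axis, upright within 0.1 rad, underside 28 mm or more below the mouth. The light plug rests on the floor of a cup, within 9 mm of its centre, at rest, tilting the beam its way by less than 0.1 rad ((((horizontal distance between plug_a and well below 0.005 m and z of plug_a in the frame of well below -0.028 m and angle between plug_a's own z axis and vertical below 0.1 rad) and (horizontal distance between plug_b and pan_p below 0.009 m and z of plug_b in the frame of pan_p between -0.004 and 0.006 m) and value of joint beam above -0.1 rad and linear speed of plug_b below 0.03 m/s) or ((horizontal distance between plug_a and well below 0.005 m and z of plug_a in the frame of well below -0.028 m and angle between plug_a's own z axis and vertical below 0.1 rad) and (horizontal distance between plug_b and pan_m below 0.009 m and z of plug_b in the frame of pan_m between -0.004 and 0.006 m) and value of joint beam below 0.1 rad and linear speed of plug_b below 0.03 m/s) or ((horizontal distance between plug_b and well below 0.005 m and z of plug_b in the frame of well below -0.028 m and angle between plug_b's own z axis and vertical below 0.1 rad) and (horizontal distance between plug_a and pan_p below 0.009 m and z of plug_a in the frame of pan_p between -0.004 and 0.006 m) and value of joint beam above -0.1 rad and linear speed of plug_a below 0.03 m/s) or ((horizontal distance between plug_b and well below 0.005 m and z of plug_b in the frame of well below -0.028 m and angle between plug_b's own z axis and vertical below 0.1 rad) and (horizontal distance between plug_a and pan_m below 0.009 m and z of plug_a in the frame of pan_m between -0.004 and 0.006 m) and value of joint beam below 0.1 rad and linear speed of plug_a below 0.03 m/s))); the robot touches nothing.
It fails at once if a plug is pressed into the foot with over 25 N (contact force between any of plug_a, plug_b and foot above 25 N).
It fails at once if the balance is loaded with over 15 N (contact force between anything else and balance above 15 N).
It fails at once if a bystander is moved by over 30 mm (distance of any of mug, screwdriver, keycap_tray, glue_jar, mouse, notebook from where it was at the start of the episode above 0.03 m).
It also fails if it takes over 72 s, if anything falls off the work surface, if the arm or the gripper's body presses on something with over 40 N, if the wrist force passes 120 N, or if a joint passes its speed limit or range.

## Working session

There is one attempt and no reset: what is moved stays moved. The work goes in short steps, Python scripts to look and compute and a tool call to move; the robot and the scene stay as the last step left them, time stands still between calls to the robot, and variables do not carry over. Pictures are saved under pics/ and viewed, about 8 in all and at most 12, crops included, and the job is handed in when it is done.

Besides the shell and the picture viewer there is one more tool, called after "Call:" in YAML: its name, and indented under it one key for each argument. play_rows: Moves the arm, as the interface text tells. Its arguments: {"type":"object","properties":{"series":{"type":"array"}},"required":["series"]}

```bash
mkdir -p pics; cat > h.py <<'E'
import numpy as np, cv2
from bench import ctrl
def cal(n):
    c=ctrl.get_calibration(n); R=cv2.Rodrigues(np.array(c["rvec"],float))[0]
    return np.array(c["K"],float),float(c["k1"]),R,np.array(c["tvec"],float).ravel()
def rays(n,px):
    K,k1,R,t=cal(n); px=np.atleast_2d(np.array(px,float))
    d=cv2.undistortPoints(px[:,None],K,np.array([k1,0,0,0,0.]))[:,0]
    return -R.T@t,np.c_[d,np.ones(len(d))],R,t
def onplane(n,px,z):
    o,d,R,t=rays(n,px); w=d@R; return o+w*((z-o[2])/w[:,2])[:,None]
def cloud(n,dep):
    h,w=dep.shape; u,v=np.meshgrid(np.arange(w),np.arange(h))
    o,d,R,t=rays(n,np.c_[u.ravel(),v.ravel()])
    return ((d*dep.ravel()[:,None]-t)@R).reshape(h,w,3)
def proj(n,P):
    K,k1,R,t=cal(n); return cv2.projectPoints(np.atleast_2d(np.array(P,float)),cv2.Rodrigues(R)[0],t,K,np.array([k1,0,0,0,0.]))[0][:,0]
def save(name,im,s=1):
    cv2.imwrite("pics/"+name,cv2.resize(im[:,:,::-1],None,fx=s,fy=s,interpolation=cv2.INTER_CUBIC))
E
python3 - <<'E'
from h import *
for n in("scene","top"):
    im,d=ctrl.camera(n); np.savez(n+"0.npz",im=im,d=d); save(n+"0.png",im,1.5)
    K,k1,R,t=cal(n); print(n,-R.T@t,K[0,0],k1)
print(ctrl.sense())
E
```

```text
scene [ 0.98389842 -0.41691991  0.73763088] 379.2013641878196 -0.012114744123737056
top [ 0.48037202 -0.00773072  1.04964948] 422.2165600275075 -0.12905116291014804
{'time_s': 0.1, 'qpos': array([-1.49779957e+00,  2.59276425e-01,  1.53594170e+00, -2.10878058e-05,
        1.34800298e+00, -2.02814783e-01]), 'dq': array([-0.00174823, -0.00252587, -0.00395921, -0.00081936, -0.00040142,
       -0.00088348]), 'tau': array([ 1.46684582e-03, -4.46970105e+01, -2.91248131e+01, -3.66554568e-04,
        6.19814062e-03, -1.98468587e-05]), 'eef_pos': array([ 0.14975372, -0.5287422 ,  0.23056725]), 'tcp_rot': array([-3.14128478e+00,  1.59921565e-03, -1.29497987e+00]), 'wrist_force': array([ 8.80441867e-04, -2.34903100e-01,  1.16777748e+00]), 'wrist_torque': array([-0.0362013 ,  0.00552123, -0.01062648]), 'width': 0.08510367058621743}
```

View pics/scene0.png

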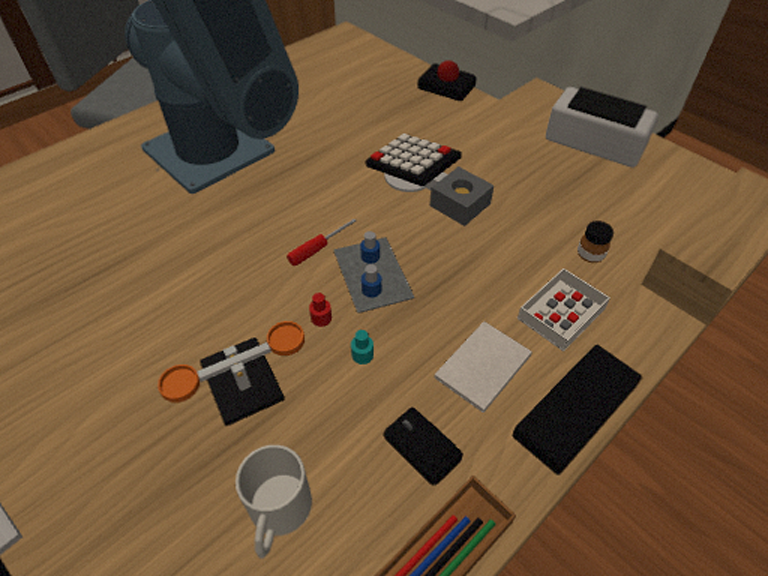

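View pics/top0.png

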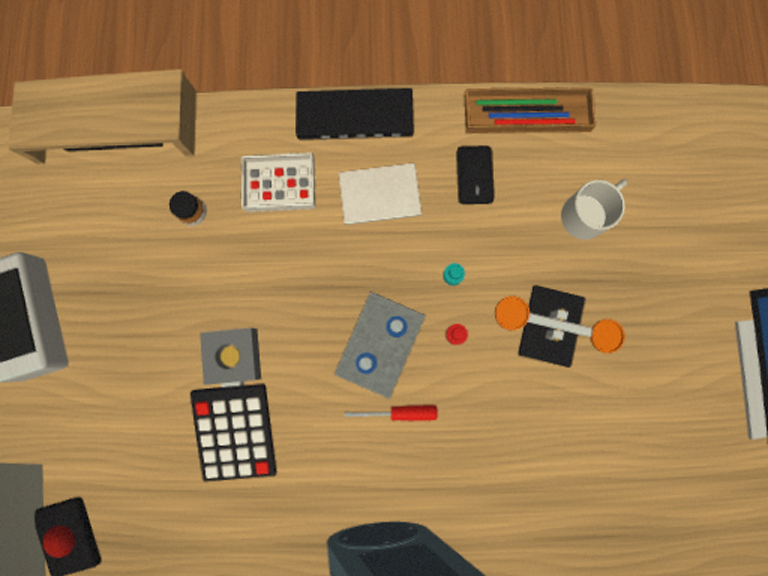

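```bash
cat > m.py <<'E'
from h import *
def masks(im):
    hsv=cv2.cvtColor(im,cv2.COLOR_RGB2HSV)
    return dict(blue=cv2.inRange(hsv,(102,120,40),(122,255,255)),orange=cv2.inRange(hsv,(5,200,120),(16,255,255)))
E
python3 - <<'E'
from m import *
for n in("scene","top"):
    f=np.load(n+"0.npz"); im,d=f["im"],f["d"]; P=cloud(n,d); print(n)
    for k,m in masks(im).items():
        N,l,st,c=cv2.connectedComponentsWithStats(m)
        for i in range(1,N):
            if st[i,4]<40: continue
            q=P[l==i]; (x,y),r=cv2.minEnclosingCircle(np.argwhere(l==i)[:,::-1].astype(np.float32))
            print(k,c[i].round(1),st[i,4],"encl",round(x,1),round(y,1),round(r,1),"med",np.median(q,0).round(4),"z",np.percentile(q[:,2],[5,50,95]).round(4), "plane.03/.065",onplane(n,[x,y],.03 if k=="blue" else .065).round(4))
# top: grey foot region depth, z near .046, balance
f=np.load("top0.npz"); P=cloud("top",f["d"]); im=f["im"]
x0,x1,y0,y1=125,180,210,262
Q=P[y0:y1,x0:x1]; g=(abs(Q[...,2]-.046)<.006).astype(np.uint8)
cs,h=cv2.findContours(g,cv2.RETR_CCOMP,cv2.CHAIN_APPROX_NONE)
for c,hh in zip(cs,h[0]):
    if len(c)>12: 
        r=cv2.minAreaRect(c); (x,y),rr=cv2.minEnclosingCircle(c); print(hh[3],len(c),r, onplane("top",np.array(r[0])+[x0,y0],.046),"circ",x+x0,y+y0,rr,onplane("top",[x+x0,y+y0],.046))
print(np.median(Q[25:30,25:30,2]), "fz",np.percentile(Q[...,2],[5,25,50,75,95]))
a=cv2.resize(im[190:270,120:200],None,fx=4.5,fy=4.5,interpolation=cv2.INTER_CUBIC);b=cv2.resize(im[185:265,320:430],None,fx=4.5,fy=4.5,interpolation=cv2.INTER_CUBIC)
b2=cv2.resize(im[185:275,215:315],None,fx=4,fy=4,interpolation=cv2.INTER_CUBIC)
sc=np.load("scene0.npz")["im"]
c=cv2.resize(sc[140:240,210:310],None,fx=4,fy=4,interpolation=cv2.INTER_CUBIC)[:360]
o=np.hstack([a[:360],b[:360],]); o2=np.hstack([b2,c]); 
o=o[:, :800]; o2=np.pad(o2[:240+100],((0,0),(0,0),(0,0)))[:, :o.shape[1]]
w=min(o.shape[1],o2.shape[1]); save("crop1.png",np.vstack([o[:,:w],o2[:,:w]]),.85)
E
```

```text
scene
blue [246.5 168.7] 126 encl 247.0 167.1 8.1 med [0.479  0.0256 0.0268] z [0.008  0.0268 0.0352] plane.03/.065 [[0.4782 0.0288 0.03  ]]
blue [247.4 191. ] 131 encl 247.6 189.1 8.3 med [ 0.537  -0.024   0.0274] z [0.0087 0.0274 0.0348] plane.03/.065 [[ 0.5337 -0.0203  0.03  ]]
blue [293.8 364.4] 230 encl 292.8 364.2 26.5 med [ 0.8856 -0.2313  0.0124] z [0.0101 0.0124 0.0147] plane.03/.065 [[ 0.8866 -0.2369  0.03  ]]
orange [190.4 224.9] 310 encl 190.0 224.9 12.2 med [ 0.5407 -0.1952  0.057 ] z [0.0547 0.057  0.0651] plane.03/.065 [[ 0.5449 -0.1982  0.065 ]]
orange [119. 255.] 366 encl 118.5 254.5 13.5 med [ 0.5004 -0.3468  0.057 ] z [0.0551 0.057  0.0654] plane.03/.065 [[ 0.5036 -0.3476  0.065 ]]
top
blue [353.9  76.1] 145 encl 352.0 76.0 26.0 med [ 0.8813 -0.2543  0.0133] z [0.0101 0.0133 0.0165] plane.03/.065 [[ 0.8752 -0.2452  0.03  ]]
blue [509.2 215.7] 189 encl 509.0 223.0 25.1 med [ 0.5137 -0.6289  0.0342] z [0.0288 0.0342 0.0415] plane.03/.065 [[ 0.4909 -0.6295  0.03  ]]
blue [264.  217.6] 76 encl 263.7 217.3 6.8 med [ 0.5215 -0.0123  0.0347] z [0.0318 0.0347 0.0388] plane
[... 306 characters left out ...]
0.065 ]]
orange [404.9 223.8] 382 encl 404.9 223.8 11.2 med [ 0.4977 -0.3457  0.0587] z [0.0557 0.0587 0.0665] plane.03/.065 [[ 0.4979 -0.3437  0.065 ]]
-1 144 ((26.356555938720703, 28.422134399414062), (37.30072784423828, 35.218406677246094), 84.80557250976562) [[0.4783     0.25803803 0.046     ]] circ 151.5 237.5 24.135135650634766 [[0.48049512 0.2576805  0.046     ]]
0 46 ((26.499998092651367, 26.999998092651367), (16.086305618286133, 16.36365509033203), 56.3099365234375) [[0.48168852 0.25767671 0.046     ]] circ 151.52898597717285 237.00724601745605 8.529088973999023 [[0.48167012 0.25760596 0.046     ]]
0.030449863553231343 fz [-0.0016224   0.00102195  0.02922691  0.04675393  0.06633326]
```

View pics/crop1.png

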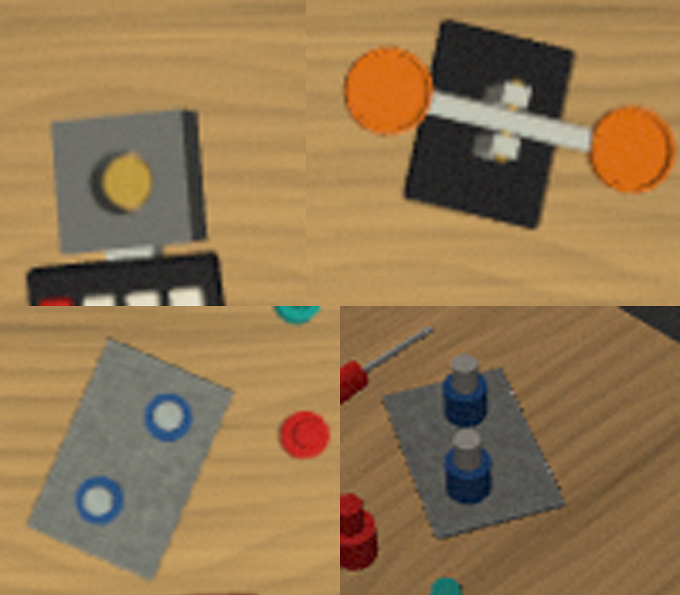

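```bash
python3 - <<'E'
from m import *
C={"p1":(.523,-.012),"p2":(.467,.037),"cupP":(.54,-.195),"cupM":(.498,-.345),"foot":(.481,.258),"balance":(.52,-.27),"red":(.51,-.105)}
for n in("top","scene"):
    d=np.load(n+"0.npz")["d"]; P=cloud(n,d); X=P.reshape(-1,3); X=X[d.ravel()>0]
    w=X[(abs(X[:,0]-.55)<.2)&(abs(X[:,1])<.25)&(abs(X[:,2])<.01)]; print(n,"desk z",np.median(w[:,2]).round(4),w[:,2].std().round(4))
    for k in("p1","p2"):
        q=X[np.hypot(*(X[:,:2]-C[k]).T)<.025]; t=q[q[:,2]>.046]; s=q[(abs(q[:,2]-.03)<.004)]
        print(k,len(t),"knob mean",t.mean(0).round(4),"mid",((t.max(0)+t.min(0))/2).round(4),"z98",np.percentile(t[:,2],90).round(4))
    for k in("cupP","cupM"):
        q=X[np.hypot(*(X[:,:2]-C[k]).T)<.035]; q=q[q[:,2]>.04]; print(k,len(q),"mid",((np.percentile(q,2,0)+np.percentile(q,98,0))/2).round(4),"mean",q.mean(0).round(4),"floor z",np.median(q[:,2]).round(4))
    q=X[(abs(X[:,0]-C["foot"][0])<.05)&(abs(X[:,1]-C["foot"][1])<.05)&(abs(X[:,2]-.046)<.004)]
    r=cv2.minAreaRect(q[:,:2].astype(np.float32)*1000); print("foot",r)
    q=X[(np.hypot(*(X[:,:2]-C["foot"]).T)<.012)]; print("plunger z",np.percentile(q[:,2],[10,50,90]).round(4))
E
```

```text
top desk z 0.001 0.0023
p1 57 knob mean [ 0.5234 -0.0114  0.0582] mid [ 0.5233 -0.0113  0.0577] z98 0.0607
p2 58 knob mean [0.466  0.0384 0.0586] mid [0.4659 0.038  0.0566] z98 0.0615
cupP 443 mid [ 0.5383 -0.1966  0.0613] mean [ 0.5384 -0.1956  0.0596] floor z 0.0586
cupM 432 mid [ 0.4987 -0.3415  0.0615] mean [ 0.4988 -0.3437  0.0598] floor z 0.0588
foot ((478.4952087402344, 258.55242919921875), (89.451171875, 84.62867736816406), 3.761894464492798)
plunger z [0.0282 0.0304 0.0329]
scene desk z -0.0002 0.002
p1 63 knob mean [ 0.5276 -0.0171  0.0553] mid [ 0.5259 -0.0152  0.0537] z98 0.0587
p2 52 knob mean [0.4707 0.0332 0.0553] mid [0.4686 0.0338 0.0535] z98 0.0588
cupP 484 mid [ 0.5424 -0.1993  0.0601] mean [ 0.5409 -0.1977  0.0588] floor z 0.0577
cupM 575 mid [ 0.5017 -0.3435  0.06  ] mean [ 0.5015 -0.3451  0.0588] floor z 0.0576
foot ((481.08953857421875, 254.9917755126953), (91.17156219482422, 87.74042510986328), 4.686957836151123)
plunger z [0.0279 0.0297 0.0308]
```

```bash
cat > g.py <<'E'
from m import *
from scipy.spatial.transform import Rotation as Ro
import sys
def go(*tg):
    s=ctrl.sense(); R=Ro.from_euler("xyz",s["tcp_rot"]).as_matrix(); p=s["eef_pos"]
    print("t",round(s["time_s"],2),"p",p.round(4),"rot",s["tcp_rot"].round(4),"F",s["wrist_force"].round(2),"w",round(s["width"],4))
    for x,y,z,yaw in tg: print("slide cm",(R.T@(np.array([x,y,z])-p)*100).round(2),"spin",round((s["tcp_rot"][2]-yaw+np.pi)%(2*np.pi)-np.pi,3))
if __name__=="__main__": go(*[tuple(map(float,a.split(","))) for a in sys.argv[1:]])
E
python3 g.py .5245,-.013,.15,-1.835
```

```text
t 0.1 p [ 0.1498 -0.5287  0.2306] rot [-3.1413e+00  1.6000e-03 -1.2950e+00] F [ 0.   -0.23  1.17] w 0.0851
slide cm [-39.41 -50.1    8.14] spin 0.54
```

Call:
play_rows:
  series:
    - {"claw": 1, "slide": [-39.4, -50.1, 0], "spin": 0.54}
    - {"claw": 1, "slide": [-39.4, -50.1, 0], "spin": 0.54}
    - {"claw": 1, "slide": [-39.4, -50.1, 0], "spin": 0.54}
    - {"claw": 1, "slide": [-39.4, -50.1, 0], "spin": 0.54}
    - {"claw": 1, "slide": [-39.4, -50.1, 0], "spin": 0.54}
    - {"claw": 1, "slide": [-39.4, -50.1, 0], "spin": 0.54}
    - {"claw": 1, "slide": [-39.4, -50.1, 0], "spin": 0.54}
    - {"claw": 1, "slide": [-39.4, -50.1, 0], "spin": 0.54}

```text
time_s: 0.9
eef_pos: [0.3839, -0.2063, 0.2312]
tcp_rot: [-3.142, 0.0, -1.835]
wrist_force: [0.2, -1.2, 0.9]
width: 0.0854
```

```bash
python3 g.py .5245,-.013,.15,-1.835 .5245,-.013,.034,-1.835
```

```text
t 0.9 p [ 0.3839 -0.2063  0.2312] rot [-3.1416  0.     -1.8354] F [ 0.2  -1.16  0.95] w 0.0854
slide cm [-22.33  -8.52   8.12] spin -0.0
slide cm [-22.33  -8.52  19.72] spin -0.0
```

Call:
play_rows:
  series:
    - {"claw": 1, "slide": [-22.3, -8.5, 8.1], "spin": 0}
    - {"claw": 1, "slide": [-22.3, -8.5, 8.1], "spin": 0}
    - {"claw": 1, "slide": [-22.3, -8.5, 8.1], "spin": 0}
    - {"claw": 1, "slide": [-22.3, -8.5, 8.1], "spin": 0}
    - {"claw": 1, "slide": [-22.3, -8.5, 8.1], "spin": 0}
    - {"claw": 1, "slide": [-22.3, -8.5, 8.1], "spin": 0}
    - {"claw": 1, "slide": [-22.3, -8.5, 8.1], "spin": 0}

```text
time_s: 1.6
eef_pos: [0.5231, -0.0138, 0.1492]
tcp_rot: [3.139, -0.0, -1.832]
wrist_force: [0.1, -0.1, -0.6]
width: 0.0852
```

```bash
python3 g.py .5245,-.013,.034,-1.835; python3 - <<'E'
from m import *
im,d=ctrl.camera("scene"); save("s1.png",im[100:280,130:400],2.8)
E
```

```text
t 1.6 p [ 0.5231 -0.0138  0.1492] rot [ 3.1390e+00 -4.0000e-04 -1.8318e+00] F [ 0.13 -0.06 -0.59] w 0.0852
slide cm [-0.12 -0.14 11.52] spin 0.003
```

View pics/s1.png

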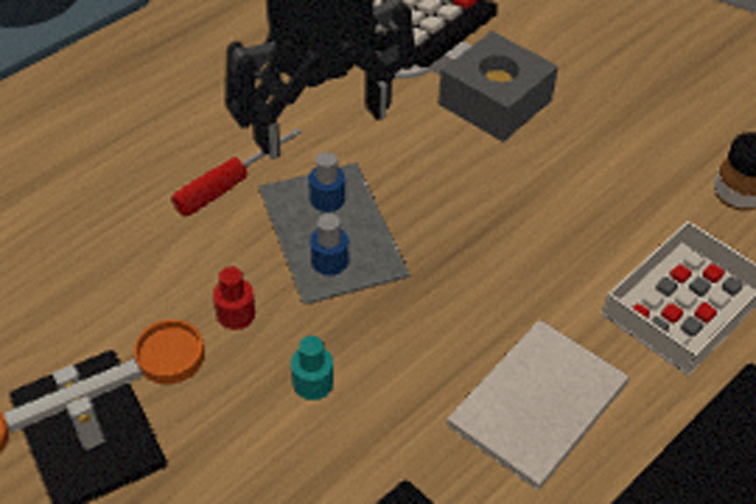

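Call:
play_rows:
  series:
    - {"claw": 1, "slide": [-0.1, -0.1, 4], "spin": 0}
    - {"claw": 1, "slide": [-0.1, -0.1, 8], "spin": 0}
    - {"claw": 1, "slide": [-0.1, -0.1, 11.5], "spin": 0}
    - {"claw": 1, "slide": [-0.1, -0.1, 11.5], "spin": 0}
    - {"claw": 0.1, "slide": [-0.1, -0.1, 11.5], "spin": 0}
    - {"claw": 0.1, "slide": [-0.1, -0.1, 11.5], "spin": 0}
    - {"claw": 0.1, "slide": [-0.1, -0.1, 11.5], "spin": 0}
    - {"claw": 0.1, "slide": [-0.1, -0.1, 11.5], "spin": 0}

```text
time_s: 2.45
eef_pos: [0.5259, -0.0148, 0.037]
tcp_rot: [-3.138, 0.0, -1.835]
wrist_force: [-0.3, -0.3, 0.5]
width: 0.028
```

```bash
python3 g.py
```

```text
t 2.45 p [ 0.5259 -0.0148  0.037 ] rot [-3.1384e+00  1.0000e-04 -1.8351e+00] F [-0.34 -0.29  0.51] w 0.028
```

Call:
play_rows:
  series:
    - {"claw": 0.05, "slide": [0, 0, 0], "spin": 0}
    - {"claw": 0.05, "slide": [0, 0, 0], "spin": 0}
    - {"claw": 0.05, "slide": [0, 0, 0], "spin": 0}
    - {"claw": 0.05, "slide": [0, 0, 0], "spin": 0}

```text
time_s: 2.85
eef_pos: [0.5257, -0.0145, 0.0366]
tcp_rot: [-3.139, 0.0, -1.835]
wrist_force: [-1.2, 0.5, 6.7]
width: 0.0179
```

```bash
python3 g.py
```

```text
t 2.85 p [ 0.5257 -0.0145  0.0366] rot [-3.1392  0.     -1.8346] F [-1.2   0.48  6.7 ] w 0.0179
```

Call:
play_rows:
  series:
    - {"claw": 0.05, "slide": [0, 0, 0], "spin": 0}
    - {"claw": 0.05, "slide": [0, 0, -1], "spin": 0}
    - {"claw": 0.05, "slide": [0, 0, -4], "spin": 0}
    - {"claw": 0.05, "slide": [0, 0, -8], "spin": 0}
    - {"claw": 0.05, "slide": [0, 0, -11], "spin": 0}
    - {"claw": 0.05, "slide": [0, 0, -11], "spin": 0}
    - {"claw": 0.05, "slide": [0, 0, -11], "spin": 0}

```text
time_s: 3.55
eef_pos: [0.5248, -0.0144, 0.1459]
tcp_rot: [-3.14, 0.0, -1.835]
wrist_force: [-1.4, -0.8, -2.9]
width: 0.0178
```

```bash
cat > held.py <<'E'
from g import *
# where is the blue plug, in both views, near the tool
def blobs(r=.05):
    p=ctrl.sense()["eef_pos"]
    for n in("top","scene"):
        im,d=ctrl.camera(n); np.savez("last_"+n,im=im,d=d); P=cloud(n,d); N,l,st,c=cv2.connectedComponentsWithStats(masks(im)["blue"])
        for i in range(1,N):
            if st[i,4]>25:
                q=np.median(P[l==i],0)
                if .4<q[0]<.7 and -.45<q[1]<.35: print(n,c[i].round(1),st[i,4],"med",q.round(4),"lo/hi",np.percentile(P[l==i],[3,97],0).round(4).tolist())
if __name__=="__main__":
    f=[]
    go(); blobs(); go(*[tuple(map(float,a.split(","))) for a in sys.argv[1:]])
E
python3 held.py .5397,-.1967,.15,-1.835
```

```text
t 3.55 p [ 0.5248 -0.0144  0.1459] rot [-3.1403  0.     -1.8348] F [-1.36 -0.84 -2.86] w 0.0178
top [244.5 241.4] 71 med [0.4683 0.0339 0.035 ] lo/hi [[0.4512, 0.0223, 0.0308], [0.4801, 0.051, 0.0384]]
scene [246.5 164.6] 230 med [ 0.5311 -0.0152  0.1211] lo/hi [[0.4691, -0.0324, 0.008], [0.5408, 0.038, 0.143]]
t 3.65 p [ 0.5235 -0.0141  0.1441] rot [ 3.1388e+00 -1.0000e-04 -1.8349e+00] F [-0.25  0.83 -2.73] w 0.0177
slide cm [17.2  -6.32 -0.61] spin 0.0
```

```bash
python3 g.py .4995,-.3458,.16,-1.835
```

```text
t 3.65 p [ 0.5235 -0.0141  0.1441] rot [ 3.1388e+00 -1.0000e-04 -1.8349e+00] F [-0.25  0.83 -2.73] w 0.0177
slide cm [32.64 -6.33 -1.61] spin 0.0
```

Call:
play_rows:
  series:
    - {"claw": 0.05, "slide": [4, -0.8, -1.6], "spin": 0}
    - {"claw": 0.05, "slide": [8, -1.6, -1.6], "spin": 0}
    - {"claw": 0.05, "slide": [13, -2.5, -1.6], "spin": 0}
    - {"claw": 0.05, "slide": [18, -3.5, -1.6], "spin": 0}
    - {"claw": 0.05, "slide": [23, -4.5, -1.6], "spin": 0}
    - {"claw": 0.05, "slide": [28, -5.4, -1.6], "spin": 0}
    - {"claw": 0.05, "slide": [32.6, -6.3, -1.6], "spin": 0}
    - {"claw": 0.05, "slide": [32.6, -6.3, -1.6], "spin": 0}

```text
time_s: 4.45
eef_pos: [0.4986, -0.3519, 0.159]
tcp_rot: [3.14, -0.002, -1.841]
wrist_force: [-0.9, 1.4, -2.5]
width: 0.0182
```

Call:
play_rows:
  series:
    - {"claw": 0.05, "slide": [0, 0, 0], "spin": 0}
    - {"claw": 0.05, "slide": [0, 0, 0], "spin": 0}

```text
time_s: 4.65
eef_pos: [0.4998, -0.3441, 0.1597]
tcp_rot: [3.139, 0.002, -1.835]
wrist_force: [0.7, 0.3, -2.5]
width: 0.0177
```

```bash
python3 held.py .4995,-.3458,.10,-1.835 .4995,-.3458,.086,-1.835; python3 - <<'E'
from h import *
a=np.load("last_top.npz")["im"][170:280,310:450]; b=np.load("last_scene.npz")["im"][150:300,60:240]
save("c2.png",np.hstack([cv2.resize(a,(400,314)),cv2.resize(b,(377,314))]))
E
```

```text
t 4.65 p [ 0.4998 -0.3441  0.1597] rot [ 3.1386e+00  2.3000e-03 -1.8349e+00] F [ 0.75  0.31 -2.53] w 0.0177
top [415.1 227.7] 54 med [ 0.4863 -0.3348  0.1565] lo/hi [[0.4819, -0.35, 0.137], [0.4955, -0.3264, 0.1607]]
top [244.4 241.4] 69 med [0.4676 0.0345 0.0348] lo/hi [[0.4512, 0.0224, 0.0311], [0.4801, 0.051, 0.0387]]
scene [246.5 168.6] 127 med [0.4793 0.0261 0.0265] lo/hi [[0.4594, 0.0179, 0.0066], [0.4855, 0.0454, 0.0355]]
scene [108.3 235.3] 198 med [ 0.5137 -0.3491  0.1478] lo/hi [[0.506, -0.3612, 0.1306], [0.5173, -0.3336, 0.1587]]
t 4.75 p [ 0.5004 -0.3438  0.1606] rot [ 3.1401e+00  1.1000e-03 -1.8334e+00] F [ 0.11 -0.23 -2.17] w 0.0179
slide cm [0.22 0.03 6.06] spin 0.002
slide cm [0.22 0.02 7.46] spin 0.002
```

View pics/c2.png

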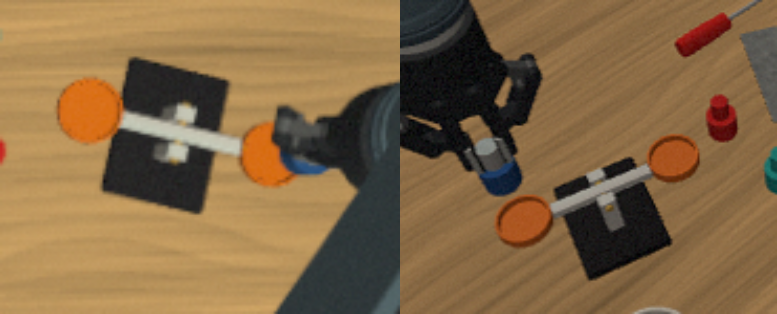

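Call:
play_rows:
  series:
    - {"claw": 0.05, "slide": [0.1, 0, 3], "spin": 0}
    - {"claw": 0.05, "slide": [0.1, 0, 5.5], "spin": 0}
    - {"claw": 0.05, "slide": [0.1, 0, 6.2], "spin": 0}
    - {"claw": 0.05, "slide": [0.1, 0, 6.6], "spin": 0}
    - {"claw": 0.05, "slide": [0.1, 0, 7.0], "spin": 0}
    - {"claw": 0.05, "slide": [0.1, 0, 7.3], "spin": 0}
    - {"claw": 0.05, "slide": [0.1, 0, 7.3], "spin": 0}
    - {"claw": 0.05, "slide": [0.1, 0, 7.3], "spin": 0}

```text
time_s: 5.55
eef_pos: [0.5004, -0.3469, 0.089]
tcp_rot: [-3.141, -0.001, -1.835]
wrist_force: [-0.2, 0.6, -0.3]
width: 0.0178
```

```bash
cat > beam.py <<'E'
from m import *
def beam():
    for n in("top","scene"):
        im,d=ctrl.camera(n); np.savez("last_"+n,im=im,d=d); P=cloud(n,d); l=cv2.connectedComponentsWithStats(masks(im)["orange"])
        for i in range(1,l[0]):
            if l[2][i,4]>40: 
                q=P[l[1]==i]; print(n,l[3][i].round(1),l[2][i,4],np.median(q,0).round(4),"zlo/hi",np.percentile(q[:,2],[5,95]).round(4))
beam()
E
python3 beam.py; python3 g.py
```

```text
top [341.2 208.2] 390 [ 0.5393 -0.1945  0.0599] zlo/hi [0.0567 0.0683]
top [400.4 229.7] 80 [ 0.4816 -0.3314  0.0582] zlo/hi [0.0547 0.0649]
scene [190.1 224.4] 319 [ 0.5401 -0.1952  0.0586] zlo/hi [0.0561 0.0671]
scene [121.6 256.9] 124 [ 0.5097 -0.3396  0.0615] zlo/hi [0.0536 0.0647]
t 5.65 p [ 0.5004 -0.3468  0.0889] rot [-3.1407e+00 -4.0000e-04 -1.8351e+00] F [ 0.26  0.09 -1.46] w 0.018
```

Call:
play_rows:
  series:
    - {"claw": 0.05, "slide": [0, 0, 0.4], "spin": 0}
    - {"claw": 0.05, "slide": [0, 0, 0.4], "spin": 0}
    - {"claw": 0.3, "slide": [0, 0, 0.4], "spin": 0}
    - {"claw": 0.5, "slide": [0, 0, 0.4], "spin": 0}
    - {"claw": 0.8, "slide": [0, 0, 0.4], "spin": 0}
    - {"claw": 0.8, "slide": [0, 0, 0.4], "spin": 0}
    - {"claw": 0.8, "slide": [0, 0, -1], "spin": 0}
    - {"claw": 0.8, "slide": [0, 0, -4], "spin": 0}

```text
time_s: 6.45
eef_pos: [0.4988, -0.3453, 0.127]
tcp_rot: [3.137, 0.003, -1.835]
wrist_force: [0.7, 0.6, -0.5]
width: 0.0683
```

Call:
play_rows:
  series:
    - {"claw": 1, "slide": [0, 0, -4], "spin": 0}
    - {"claw": 1, "slide": [0, 0, -8], "spin": 0}
    - {"claw": 1, "slide": [-5, 0, -10], "spin": 0}
    - {"claw": 1, "slide": [-10, 0, -10], "spin": 0}
    - {"claw": 1, "slide": [-15, 0, -10], "spin": 0}
    - {"claw": 1, "slide": [-20, 0, -10], "spin": 0}

```text
time_s: 7.05
eef_pos: [0.5518, -0.1555, 0.2301]
tcp_rot: [-3.139, -0.0, -1.836]
wrist_force: [1.6, -0.0, 0.0]
width: 0.0852
```

```bash
python3 beam.py; python3 held.py .467,.0365,.15,-1.835;  python3 - <<'E'
from h import *
a=np.load("last_top.npz")["im"][170:280,310:450]; b=np.load("last_scene.npz")["im"][150:300,60:240]
save("c3.png",np.hstack([cv2.resize(a,(400,314)),cv2.resize(b,(377,314))]))
E
```

```text
top [396.4 223.4] 80 [ 0.4986 -0.3262  0.0499] zlo/hi [0.0454 0.5577]
scene [188.8 222.3] 304 [ 0.5411 -0.1973  0.0699] zlo/hi [0.0658 0.0789]
scene [123.5 258.6] 124 [ 0.5089 -0.3358  0.0491] zlo/hi [0.04   0.0566]
t 7.15 p [ 0.5525 -0.1508  0.23  ] rot [-3.1402e+00  2.4000e-03 -1.8286e+00] F [-0.55 -0.3  -0.06] w 0.0851
top [244.4 241.4] 69 med [0.4677 0.0345 0.0351] lo/hi [[0.4513, 0.0223, 0.0317], [0.4801, 0.051, 0.0384]]
scene [246.5 168.6] 129 med [0.4789 0.0259 0.0267] lo/hi [[0.4577, 0.018, 0.0069], [0.4859, 0.046, 0.0355]]
scene [118.6 257.2] 197 med [ 0.5121 -0.3504  0.0696] lo/hi [[0.4936, -0.3664, 0.0489], [0.5167, -0.3365, 0.077]]
t 7.25 p [ 0.5519 -0.1558  0.2296] rot [-3.1401e+00 -7.0000e-04 -1.8318e+00] F [ 0.41  0.1  -0.98] w 0.0852
slide cm [-16.39  13.17   7.93] spin 0.003
```

View pics/c3.png

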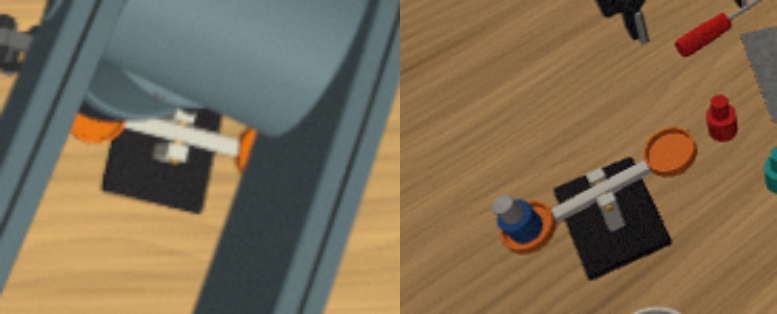

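Call:
play_rows:
  series:
    - {"claw": 1, "slide": [-4, 3.2, 0], "spin": 0}
    - {"claw": 1, "slide": [-8, 6.4, 2], "spin": 0}
    - {"claw": 1, "slide": [-12, 9.6, 5], "spin": 0}
    - {"claw": 1, "slide": [-16.4, 13.2, 8], "spin": 0}
    - {"claw": 1, "slide": [-16.4, 13.2, 8], "spin": 0}
    - {"claw": 1, "slide": [-16.4, 13.2, 8], "spin": 0}
    - {"claw": 1, "slide": [-16.4, 13.2, 8], "spin": 0}

```text
time_s: 7.95
eef_pos: [0.4674, 0.0347, 0.1488]
tcp_rot: [-3.141, -0.001, -1.835]
wrist_force: [0.8, -0.2, 0.6]
width: 0.0855
```

```bash
python3 g.py .467,.0365,.036,-1.835
```

```text
t 7.95 p [0.4674 0.0347 0.1488] rot [-3.1406e+00 -6.0000e-04 -1.8351e+00] F [ 0.76 -0.2   0.59] w 0.0855
slide cm [-0.17  0.1  11.28] spin -0.0
```

Call:
play_rows:
  series:
    - {"claw": 1, "slide": [-0.1, 0, 4], "spin": 0}
    - {"claw": 1, "slide": [-0.1, 0, 8], "spin": 0}
    - {"claw": 1, "slide": [-0.1, 0, 11.3], "spin": 0}
    - {"claw": 0.05, "slide": [-0.1, 0, 11.3], "spin": 0}
    - {"claw": 0.05, "slide": [-0.1, 0, 11.3], "spin": 0}
    - {"claw": 0.05, "slide": [-0.1, 0, 11.3], "spin": 0}
    - {"claw": 0.05, "slide": [-0.1, 0, 11.3], "spin": 0}
    - {"claw": 0.05, "slide": [-0.1, 0, 11.3], "spin": 0}

```text
time_s: 8.75
eef_pos: [0.4687, 0.0364, 0.0371]
tcp_rot: [-3.138, 0.0, -1.835]
wrist_force: [-0.2, -0.7, 5.3]
width: 0.0179
```

Call:
play_rows:
  series:
    - {"claw": 0.05, "slide": [0, 0, 0], "spin": 0}
    - {"claw": 0.05, "slide": [0, 0, 0], "spin": 0}
    - {"claw": 0.05, "slide": [0, 0, 0], "spin": 0}
    - {"claw": 0.05, "slide": [0, 0, 0], "spin": 0}

```text
time_s: 9.15
eef_pos: [0.4687, 0.0365, 0.0371]
tcp_rot: [-3.138, 0.0, -1.834]
wrist_force: [-0.5, -1.1, 5.7]
width: 0.0183
```

Call:
play_rows:
  series:
    - {"claw": 0.05, "slide": [0, 0, -1], "spin": 0}
    - {"claw": 0.05, "slide": [0, 0, -4], "spin": 0}
    - {"claw": 0.05, "slide": [0, 0, -8], "spin": 0}
    - {"claw": 0.05, "slide": [0, 0, -12.5], "spin": 0}
    - {"claw": 0.05, "slide": [0, 0, -12.5], "spin": 0}
    - {"claw": 0.05, "slide": [0, 0, -12.5], "spin": 0}
    - {"claw": 0.05, "slide": [0, 0, -12.5], "spin": 0}

```text
time_s: 9.85
eef_pos: [0.4662, 0.037, 0.1599]
tcp_rot: [3.14, -0.0, -1.835]
wrist_force: [-0.7, 0.4, 0.4]
width: 0.0178
```

```bash
python3 beam.py; python3 held.py .5402,-.1952,.17,-1.835
```

```text
top [342.9 208. ] 395 [ 0.5389 -0.1967  0.0712] zlo/hi [0.0662 0.0808]
top [399.4 223.9] 138 [ 0.4973 -0.333   0.0491] zlo/hi [0.0434 0.058 ]
scene [188.8 222.2] 305 [ 0.5406 -0.1976  0.0696] zlo/hi [0.0658 0.0795]
scene [123.5 258.5] 125 [ 0.5076 -0.336   0.0482] zlo/hi [0.0413 0.0571]
t 9.95 p [0.466  0.037  0.1591] rot [ 3.1387e+00 -3.0000e-04 -1.8350e+00] F [-0.74 -0.57  0.28] w 0.0175
top [403.8 224.4] 106 med [ 0.4972 -0.337   0.0742] lo/hi [[0.4829, -0.355, 0.0562], [0.5107, -0.3311, 0.0788]]
scene [245.4 133.2] 140 med [0.4777 0.0263 0.1448] lo/hi [[0.4648, 0.0185, 0.1293], [0.4833, 0.0429, 0.1566]]
scene [118.5 257.2] 195 med [ 0.5126 -0.3505  0.0698] lo/hi [[0.4941, -0.3667, 0.0496], [0.517, -0.337, 0.0768]]
t 10.05 p [0.4663 0.0369 0.1592] rot [ 3.1389e+00 -3.0000e-04 -1.8350e+00] F [ 0.62  0.37 -1.2 ] w 0.0175
slide cm [ 20.47 -13.19  -1.11] spin -0.0
```

Call:
play_rows:
  series:
    - {"claw": 0.05, "slide": [4, -2.6, -1.1], "spin": 0}
    - {"claw": 0.05, "slide": [8, -5.2, -1.1], "spin": 0}
    - {"claw": 0.05, "slide": [12, -7.8, -1.1], "spin": 0}
    - {"claw": 0.05, "slide": [16, -10.3, -1.1], "spin": 0}
    - {"claw": 0.05, "slide": [20.5, -13.2, -1.1], "spin": 0}
    - {"claw": 0.05, "slide": [20.5, -13.2, -1.1], "spin": 0}
    - {"claw": 0.05, "slide": [20.5, -13.2, -1.1], "spin": 0}
    - {"claw": 0.05, "slide": [20.5, -13.2, -1.1], "spin": 0}

```text
time_s: 10.85
eef_pos: [0.5402, -0.1945, 0.1703]
tcp_rot: [3.139, 0.001, -1.835]
wrist_force: [-1.0, 0.5, -0.8]
width: 0.0179
```

```bash
python3 held.py .5397,-.196,.104,-1.835
```

```text
t 10.85 p [ 0.5402 -0.1945  0.1703] rot [ 3.1391e+00  1.2000e-03 -1.8349e+00] F [-1.05  0.51 -0.85] w 0.0179
top [403.2 225.4] 91 med [ 0.4932 -0.3364  0.073 ] lo/hi [[0.4828, -0.355, 0.0546], [0.5072, -0.3305, 0.0803]]
scene [185.1 200.8] 174 med [ 0.5535 -0.2012  0.1578] lo/hi [[0.5433, -0.2123, 0.1413], [0.5573, -0.1854, 0.1686]]
scene [118.6 257.2] 197 med [ 0.512  -0.3501  0.069 ] lo/hi [[0.4943, -0.3662, 0.0493], [0.5164, -0.3366, 0.0765]]
t 10.95 p [ 0.5405 -0.1939  0.171 ] rot [ 3.1404e+00  6.0000e-04 -1.8335e+00] F [-0.41  0.46 -1.16] w 0.0176
slide cm [0.23 0.02 6.7 ] spin 0.001
```

Call:
play_rows:
  series:
    - {"claw": 0.05, "slide": [0.2, 0, 3], "spin": 0}
    - {"claw": 0.05, "slide": [0.2, 0, 5], "spin": 0}
    - {"claw": 0.05, "slide": [0.2, 0, 5.8], "spin": 0}
    - {"claw": 0.05, "slide": [0.2, 0, 6.3], "spin": 0}
    - {"claw": 0.05, "slide": [0.2, 0, 6.7], "spin": 0}
    - {"claw": 0.05, "slide": [0.2, 0, 6.7], "spin": 0}

```text
time_s: 11.55
eef_pos: [0.5408, -0.1973, 0.1047]
tcp_rot: [-3.141, -0.0, -1.835]
wrist_force: [0.6, 0.3, -0.7]
width: 0.0181
```

```bash
python3 held.py .5397,-.196,.103,-1.835; python3 beam.py
```

```text
t 11.55 p [ 0.5408 -0.1973  0.1047] rot [-3.1409e+00 -1.0000e-04 -1.8345e+00] F [ 0.61  0.26 -0.71] w 0.0181
scene [188.5 221.5] 142 med [ 0.5543 -0.2045  0.0928] lo/hi [[0.5452, -0.2154, 0.0763], [0.5578, -0.1897, 0.1026]]
scene [118.6 257.3] 197 med [ 0.5123 -0.3507  0.0696] lo/hi [[0.4934, -0.3667, 0.0488], [0.5166, -0.3367, 0.0764]]
t 11.65 p [ 0.541  -0.1977  0.1051] rot [-3.1403e+00 -4.0000e-04 -1.8348e+00] F [-0.01 -0.2  -0.79] w 0.0177
slide cm [-0.13  0.17  0.21] spin 0.0
top [396.3 229.3] 44 [ 0.4853 -0.3272  0.0496] zlo/hi [0.0455 0.0575]
scene [190.5 224.6] 114 [ 0.5511 -0.2018  0.0727] zlo/hi [0.0655 0.0805]
scene [123.5 258.3] 131 [ 0.5086 -0.3353  0.0485] zlo/hi [0.0413 0.0569]
```

Call:
play_rows:
  series:
    - {"claw": 0.05, "slide": [-0.1, 0.1, 0.2], "spin": 0}
    - {"claw": 0.05, "slide": [-0.1, 0.1, 0.2], "spin": 0}
    - {"claw": 0.3, "slide": [-0.1, 0.1, 0.2], "spin": 0}
    - {"claw": 0.5, "slide": [-0.1, 0.1, 0.2], "spin": 0}
    - {"claw": 0.8, "slide": [-0.1, 0.1, 0.2], "spin": 0}
    - {"claw": 1, "slide": [-0.1, 0.1, 0.2], "spin": 0}
    - {"claw": 1, "slide": [-0.1, 0.1, -1], "spin": 0}
    - {"claw": 1, "slide": [-0.1, 0.1, -4], "spin": 0}

```text
time_s: 12.55
eef_pos: [0.5381, -0.1953, 0.1428]
tcp_rot: [3.136, 0.002, -1.835]
wrist_force: [0.0, -0.1, 0.2]
width: 0.0853
```

Call:
play_rows:
  series:
    - {"claw": 1, "slide": [0, 0, -8], "spin": 0}
    - {"claw": 1, "slide": [-5, 0, -10], "spin": 0}
    - {"claw": 1, "slide": [-10, 0, -10], "spin": 0}
    - {"claw": 1, "slide": [-15, 0, -10], "spin": 0}
    - {"claw": 1, "slide": [-20, 0, -10], "spin": 0}
    - {"claw": 1, "slide": [-25, 0, -10], "spin": 0}
    - {"claw": 1, "slide": [-25, 0, -10], "spin": 0}
    - {"claw": 1, "slide": [-25, 0, -10], "spin": 0}

```text
time_s: 13.35
eef_pos: [0.6053, 0.0476, 0.245]
tcp_rot: [-3.141, 0.0, -1.831]
wrist_force: [-0.4, -0.8, -0.2]
width: 0.0853
```

```bash
python3 beam.py; python3 held.py;  python3 - <<'E'
from h import *
for n in("top","scene"):
    f=np.load("last_"+n+".npz"); P=cloud(n,f["d"]); X=P.reshape(-1,3)[f["d"].ravel()>0]
    for k,c,z0 in(("heavy",(.497,-.347),.088),("light",(.54,-.196),.108)):
        q=X[(np.hypot(*(X[:,:2]-c).T)<.03)&(X[:,2]>z0)&(X[:,2]<z0+.03)]; print(n,k,len(q),"knob mean",q.mean(0).round(4),"zmax",np.percentile(q[:,2],90).round(4))
a=np.load("last_top.npz")["im"][170:280,310:450]; b=np.load("last_scene.npz")["im"][150:300,60:240]
save("c4.png",np.hstack([cv2.resize(a,(400,314)),cv2.resize(b,(377,314))]))
E
```

```text
top [339.6 207.4] 155 [ 0.5437 -0.1854  0.0746] zlo/hi [0.0685 0.0827]
top [399.4 223.8] 136 [ 0.4984 -0.3329  0.0488] zlo/hi [0.0437 0.0577]
scene [190.6 224.1] 114 [ 0.5491 -0.1998  0.0719] zlo/hi [0.0658 0.081 ]
scene [123.4 258.6] 127 [ 0.5075 -0.3361  0.0485] zlo/hi [0.0413 0.056 ]
t 13.45 p [0.6049 0.0445 0.2447] rot [-3.1413e+00 -9.0000e-04 -1.8343e+00] F [ 0.18 -0.83  0.68] w 0.0854
top [342.2 208.5] 102 med [ 0.5359 -0.1884  0.0995] lo/hi [[0.5212, -0.2053, 0.0808], [0.5505, -0.1808, 0.1035]]
top [403.9 224.4] 107 med [ 0.4972 -0.3372  0.0737] lo/hi [[0.483, -0.3569, 0.056], [0.5106, -0.3314, 0.0792]]
scene [187.7 220.2] 181 med [ 0.551  -0.2036  0.0944] lo/hi [[0.5337, -0.216, 0.0727], [0.5557, -0.1875, 0.1012]]
scene [118.6 257.2] 197 med [ 0.5119 -0.3501  0.0691] lo/hi [[0.4941, -0.3662, 0.0491], [0.5167, -0.3365, 0.0768]]
t 13.55 p [0.6049 0.0434 0.2445] rot [-3.1416e+00 -7.0000e-04 -1.8366e+00] F [-0.5  -0.69 -0.08] w 0.0853
top heavy 71 knob mean [ 0.4961 -0.3514  0.0975] zmax 0.1007
top light 82 knob mean [ 0.5347 -0.2014  0.1215] zmax 0.1255
scene heavy 89 knob mean [ 0.5009 -0.3558  0.0957] zmax 0.0985
scene light 97 knob mean [ 0.5406 -0.206   0.1192] zmax 0.1236
```

View pics/c4.png

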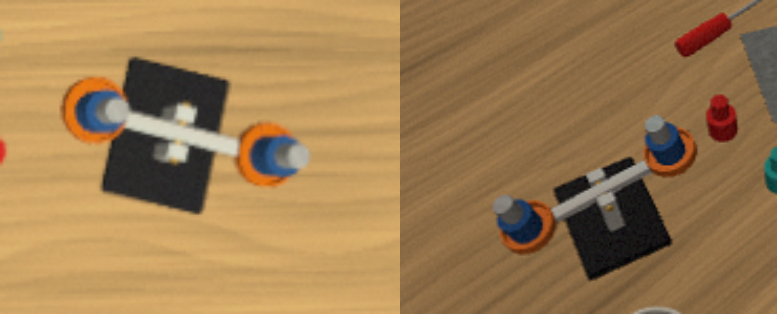

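```bash
python3 g.py .4986,-.3523,.2445,-1.835
```

```text
t 13.55 p [0.6049 0.0434 0.2445] rot [-3.1416e+00 -7.0000e-04 -1.8366e+00] F [-0.5  -0.69 -0.08] w 0.0853
slide cm [ 4.097e+01 -1.400e-01  3.000e-02] spin -0.002
```

Call:
play_rows:
  series:
    - {"claw": 1, "slide": [5, 0, 0], "spin": 0}
    - {"claw": 1, "slide": [10, 0, 0], "spin": 0}
    - {"claw": 1, "slide": [15, 0, 0], "spin": 0}
    - {"claw": 1, "slide": [20, 0, 0], "spin": 0}
    - {"claw": 1, "slide": [25, 0, 0], "spin": 0}
    - {"claw": 1, "slide": [30, -0.1, 0], "spin": 0}
    - {"claw": 1, "slide": [35, -0.1, 0], "spin": 0}
    - {"claw": 1, "slide": [40, -0.1, 0], "spin": 0}

```text
time_s: 14.35
eef_pos: [0.4993, -0.3448, 0.2447]
tcp_rot: [-3.141, -0.0, -1.838]
wrist_force: [0.7, -0.5, 0.1]
width: 0.0852
```

Call:
play_rows:
  series:
    - {"claw": 1, "slide": [1, 0, 5], "spin": 0}
    - {"claw": 1, "slide": [1, 0, 8], "spin": 0}
    - {"claw": 1, "slide": [1, 0, 8], "spin": 0}
    - {"claw": 1, "slide": [1, 0, 8], "spin": 0}
    - {"claw": 1, "slide": [1, 0, 8], "spin": 0}

```text
time_s: 14.85
eef_pos: [0.4997, -0.3521, 0.1668]
tcp_rot: [-3.138, -0.002, -1.835]
wrist_force: [0.7, 0.3, 0.4]
width: 0.0856
```

```bash
python3 g.py .4986,-.3523,.082,-1.835
```

```text
t 14.85 p [ 0.4997 -0.3521  0.1668] rot [-3.1383e+00 -2.0000e-03 -1.8353e+00] F [0.73 0.27 0.42] w 0.0856
slide cm [0.03 0.13 8.48] spin -0.0
```

Call:
play_rows:
  series:
    - {"claw": 1, "slide": [0, 0.1, 3], "spin": 0}
    - {"claw": 1, "slide": [0, 0.1, 6], "spin": 0}
    - {"claw": 1, "slide": [0, 0.1, 8.3], "spin": 0}
    - {"claw": 0.3, "slide": [0, 0.1, 8.3], "spin": 0}
    - {"claw": 0.3, "slide": [0, 0.1, 8.3], "spin": 0}
    - {"claw": 0.3, "slide": [0, 0.1, 8.3], "spin": 0}
    - {"claw": 0.3, "slide": [0, 0.1, 8.3], "spin": 0}
    - {"claw": 0.3, "slide": [0, 0.1, 8.3], "spin": 0}

```text
time_s: 15.65
eef_pos: [0.4987, -0.3515, 0.0829]
tcp_rot: [-3.139, -0.002, -1.835]
wrist_force: [-1.0, -0.7, -0.0]
width: 0.0258
```

```bash
python3 g.py; python3 beam.py; python3 - <<'E'
from h import *
b=np.load("last_scene.npz")["im"][190:290,70:220]
save("c5.png",b,5)
E
```

```text
t 15.65 p [ 0.4987 -0.3515  0.0829] rot [-3.1392e+00 -1.7000e-03 -1.8348e+00] F [-1.05 -0.73 -0.  ] w 0.0258
top [339.7 207.4] 159 [ 0.5437 -0.1863  0.074 ] zlo/hi [0.0681 0.0832]
top [398.3 229. ] 82 [ 0.484  -0.3288  0.049 ] zlo/hi [0.0418 0.0586]
scene [190.6 224.3] 114 [ 0.5502 -0.2002  0.0722] zlo/hi [0.0662 0.0808]
scene [123.2 258.9] 125 [ 0.5089 -0.3377  0.0485] zlo/hi [0.0413 0.0572]
```

View pics/c5.png

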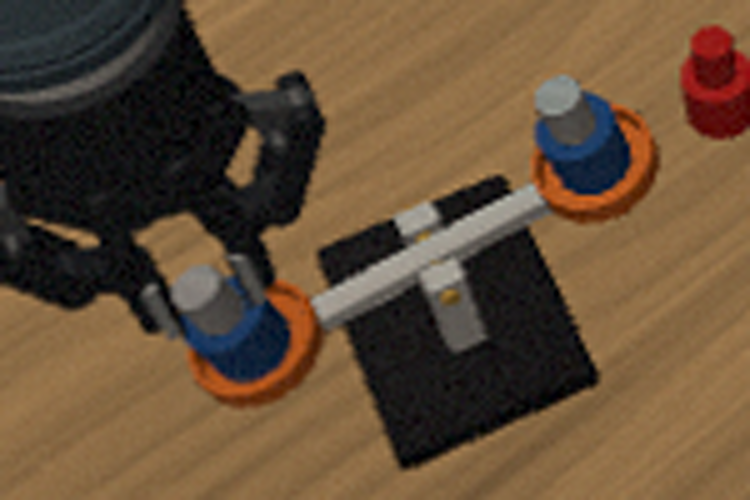

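Call:
play_rows:
  series:
    - {"claw": 0.2, "slide": [0, 0, 0], "spin": 0}
    - {"claw": 0.05, "slide": [0, 0, -0.1], "spin": 0}
    - {"claw": 0.05, "slide": [0, 0, -0.3], "spin": 0}
    - {"claw": 0.05, "slide": [0, 0, -0.5], "spin": 0}
    - {"claw": 0.05, "slide": [0, 0, -0.7], "spin": 0}

```text
time_s: 16.25
eef_pos: [0.498, -0.3507, 0.0883]
tcp_rot: [3.141, 0.0, -1.835]
wrist_force: [0.8, -0.6, -0.8]
width: 0.0175
```

```bash
python3 held.py; python3 beam.py
```

```text
t 16.25 p [ 0.498  -0.3507  0.0883] rot [ 3.1414e+00  1.0000e-04 -1.8349e+00] F [ 0.85 -0.63 -0.77] w 0.0175
top [341.1 208.4] 87 med [ 0.5361 -0.186   0.0939] lo/hi [[0.5236, -0.2029, 0.0824], [0.551, -0.1797, 0.0974]]
top [404.7 228.1] 44 med [ 0.4859 -0.337   0.0786] lo/hi [[0.4828, -0.355, 0.0585], [0.4955, -0.3307, 0.0839]]
scene [188.7 221.9] 179 med [ 0.5519 -0.2031  0.0886] lo/hi [[0.5329, -0.2145, 0.0661], [0.5565, -0.186, 0.0952]]
scene [117.8 256.4] 181 med [ 0.5126 -0.3517  0.0734] lo/hi [[0.5021, -0.3654, 0.0558], [0.5162, -0.3358, 0.0824]]
t 16.35 p [ 0.4979 -0.3507  0.0884] rot [ 3.1414  0.     -1.835 ] F [ 0.41 -1.4  -1.49] w 0.0178
top [338.8 207.8] 155 [ 0.5417 -0.1852  0.067 ] zlo/hi [0.0624 0.0746]
top [398.8 228.5] 84 [ 0.4841 -0.3282  0.0561] zlo/hi [0.0494 0.0632]
scene [191.6 225.5] 115 [ 0.5515 -0.1977  0.0655] zlo/hi [0.0605 0.0732]
scene [122.3 257.9] 132 [ 0.509  -0.3406  0.0556] zlo/hi [0.0486 0.0608]
```

Call:
play_rows:
  series:
    - {"claw": 0.05, "slide": [0, 0, -0.3], "spin": 0}
    - {"claw": 0.05, "slide": [0, 0, -0.6], "spin": 0}
    - {"claw": 0.05, "slide": [0, 0, -0.9], "spin": 0}
    - {"claw": 0.05, "slide": [0, 0, -1.3], "spin": 0}
    - {"claw": 0.05, "slide": [0, 0, -2], "spin": 0}
    - {"claw": 0.05, "slide": [0, 0, -4], "spin": 0}
    - {"claw": 0.05, "slide": [0, 0, -8], "spin": 0}
    - {"claw": 0.05, "slide": [0, 0, -10], "spin": 0}

```text
time_s: 17.25
eef_pos: [0.4989, -0.3516, 0.1919]
tcp_rot: [-3.138, -0.002, -1.835]
wrist_force: [1.0, -0.3, -1.4]
width: 0.0174
```

```bash
python3 held.py .4800,.257,.19,-1.49; python3 beam.py
```

```text
t 17.25 p [ 0.4989 -0.3516  0.1919] rot [-3.1381e+00 -2.1000e-03 -1.8350e+00] F [ 0.98 -0.26 -1.42] w 0.0174
top [339.8 209.3] 72 med [ 0.5335 -0.1845  0.0824] lo/hi [[0.5222, -0.2057, 0.0771], [0.552, -0.1762, 0.0865]]
top [420.8 226.6] 65 med [ 0.488  -0.337   0.1798] lo/hi [[0.4832, -0.3548, 0.1621], [0.499, -0.3311, 0.187]]
scene [100.5 227.3] 247 med [ 0.5145 -0.3544  0.1797] lo/hi [[0.5027, -0.3673, 0.1615], [0.5192, -0.3382, 0.1891]]
scene [190.  224.4] 174 med [ 0.5517 -0.2022  0.0778] lo/hi [[0.5329, -0.2117, 0.0564], [0.5572, -0.1821, 0.0837]]
t 17.35 p [ 0.4997 -0.3523  0.1927] rot [-3.1347 -0.004  -1.8349] F [ 0.33 -0.6  -0.83] w 0.018
slide cm [-58.31  17.8   -0.09] spin -0.345
top [339.2 208.2] 176 [ 0.5407 -0.1874  0.0548] zlo/hi [0.0493 0.0626]
top [404.8 223.8] 373 [ 0.4976 -0.3437  0.0634] zlo/hi [0.0601 0.072 ]
scene [192.3 228.3] 113 [ 0.5508 -0.1966  0.0534] zlo/hi [0.0497 0.0617]
scene [118.6 253.6] 391 [ 0.5003 -0.3461  0.0622] zlo/hi [0.0598 0.0706]
```

```bash
python3 - <<'E'
from m import *
for n,(x0,x1,y0,y1) in(("top",(140,166,224,252)),("scene",(296,322,114,136))):
    f=np.load(n+"0.npz"); P=cloud(n,f["d"]); im=f["im"]
    big=cv2.resize(im[y0:y1,x0:x1],None,fx=8,fy=8,interpolation=cv2.INTER_CUBIC); Z=cv2.resize(P[y0:y1,x0:x1,2].astype(np.float32),None,fx=8,fy=8)
    hsv=cv2.cvtColor(big,cv2.COLOR_RGB2HSV); g=cv2.GaussianBlur(hsv,(9,9),0); ref=np.median(cv2.cvtColor(im[y0:y1,x0:x1],cv2.COLOR_RGB2HSV)[:4].reshape(-1,3),0)
    for k,m in(("depth",Z<.042),("col",(g[...,1]>70)|(g[...,2]<.65*ref[2]))):
        N,l,st,c=cv2.connectedComponentsWithStats(m.astype(np.uint8)); ct=np.array(m.shape[::-1])/2
        i=min((j for j in range(1,N) if st[j,4]>500),key=lambda j:np.hypot(*(c[j]-ct)))
        ps=np.argwhere(l==i)[:,::-1]; e=cv2.fitEllipse(cv2.convexHull(ps.astype(np.int32)))
        px=(np.array(e[0])+.5)/8-.5+[x0,y0]; print(n,k,px.round(2),np.array(e[1]).round(0)/8,onplane(n,px,.046).round(4),"box",st[i,:4]/8)
    cv2.imwrite(f"pics/w_{n}.png",big[:,:,::-1])
a=cv2.resize(cv2.imread("pics/w_top.png"),(360,388));b=cv2.resize(cv2.imread("pics/w_scene.png"),(400,338)); b=np.pad(b,((0,50),(0,0),(0,0))); cv2.imwrite("pics/w.png",np.hstack([a,b]))
E
```

```text
top depth [151.76 236.98] [16.125 16.375] [[0.4817 0.2571 0.046 ]] box [ 4.25  5.5  16.   16.  ]
top col [151.59 237.28] [15.75 16.75] [[0.481  0.2575 0.046 ]] box [ 3.75   5.625 16.375 16.25 ]
scene depth [307.77 124.52] [ 9.25 14.5 ] [[0.4855 0.253  0.046 ]] box [ 4.875  6.25  14.375  9.125]
scene col [307.77 124.27] [ 9.625 13.875] [[0.4848 0.2538 0.046 ]] box [ 5.375  6.125 13.75   9.5  ]
```

View pics/w.png

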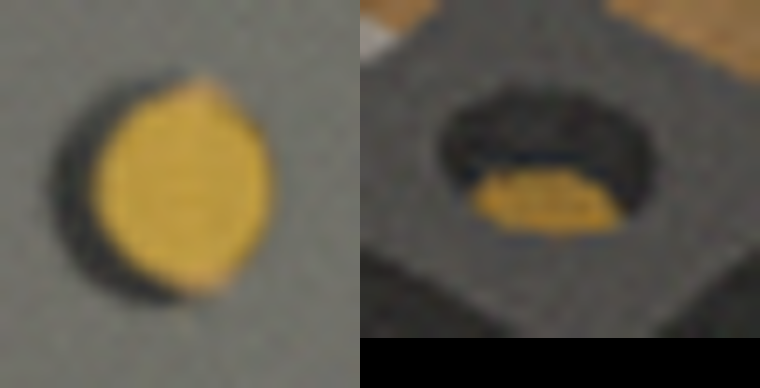

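Call:
play_rows:
  series:
    - {"claw": 0.05, "slide": [-4, 1.2, -1], "spin": 0}
    - {"claw": 0.05, "slide": [-8.5, 2.5, -1], "spin": 0}
    - {"claw": 0.05, "slide": [-13, 3.9, -1], "spin": -0.05}
    - {"claw": 0.05, "slide": [-17.5, 5.2, -1], "spin": -0.1}
    - {"claw": 0.05, "slide": [-22, 6.6, -1], "spin": -0.15}
    - {"claw": 0.05, "slide": [-26.5, 7.9, -1], "spin": -0.2}
    - {"claw": 0.05, "slide": [-31, 9.3, -1], "spin": -0.3}
    - {"claw": 0.05, "slide": [-35, 10.5, -1], "spin": -0.345}

```text
time_s: 18.25
eef_pos: [0.4862, 0.017, 0.1964]
tcp_rot: [3.138, 0.001, -1.486]
wrist_force: [-0.3, -0.2, -2.0]
width: 0.0176
```

```bash
python3 g.py .4832,.2554,.13,-1.49
```

```text
t 18.25 p [0.4862 0.017  0.1964] rot [ 3.1379e+00  1.4000e-03 -1.4864e+00] F [-0.3  -0.21 -1.96] w 0.0176
slide cm [-23.77  -1.74   6.66] spin 0.004
```

Call:
play_rows:
  series:
    - {"claw": 0.05, "slide": [-4.5, -0.3, 0], "spin": 0}
    - {"claw": 0.05, "slide": [-9, -0.7, 0], "spin": 0}
    - {"claw": 0.05, "slide": [-14, -1, 0], "spin": 0}
    - {"claw": 0.05, "slide": [-19, -1.4, 2], "spin": 0}
    - {"claw": 0.05, "slide": [-23.8, -1.7, 5], "spin": 0}
    - {"claw": 0.05, "slide": [-23.8, -1.7, 6.7], "spin": 0}
    - {"claw": 0.05, "slide": [-23.8, -1.7, 6.7], "spin": 0}
    - {"claw": 0.05, "slide": [-23.8, -1.7, 6.7], "spin": 0}

```text
time_s: 19.05
eef_pos: [0.4846, 0.2525, 0.1299]
tcp_rot: [3.138, -0.001, -1.489]
wrist_force: [-0.1, -0.8, -1.6]
width: 0.0176
```

```bash
python3 held.py .4832,.2554,.09,-1.49; python3 - <<'E'
from m import *
# side silhouettes: width-centre columns of blue in scene, axis slope; and what the same column means at the plug's height
for n in("scene","top"):
    im=np.load(f"last_{n}.npz")["im"]; N,l,st,c=cv2.connectedComponentsWithStats(masks(im)["blue"])
    for i in range(1,N):
        if st[i,4]>40: print(n,c[i].round(1),st[i])
im=np.load("last_scene.npz")["im"]; save("c6.png",im[70:150,260:360],7)
from h import proj
for P in((.4832,.2554,.046),(.4832,.2554,.107),(.4832,.2554,.092),(.4832,.2554,.122)): print(P,proj("scene",P).round(2),proj("top",P).round(2))
E
```

```text
t 19.05 p [0.4846 0.2525 0.1299] rot [ 3.1378e+00 -1.2000e-03 -1.4893e+00] F [-0.06 -0.78 -1.56] w 0.0176
top [339.8 209.3] 72 med [ 0.5318 -0.1848  0.0825] lo/hi [[0.5222, -0.2054, 0.0785], [0.5521, -0.176, 0.0856]]
scene [309.8 108.6] 130 med [0.4955 0.2401 0.1128] lo/hi [[0.4768, 0.2332, 0.0936], [0.5034, 0.2588, 0.1233]]
scene [190.  224.4] 174 med [ 0.5517 -0.2023  0.0778] lo/hi [[0.5329, -0.2118, 0.0558], [0.5574, -0.1819, 0.0833]]
t 19.15 p [0.4864 0.2522 0.1319] rot [-3.1410e+00 -3.0000e-04 -1.4912e+00] F [ 0.09 -0.15 -1.87] w 0.0174
slide cm [-0.35  0.29  4.19] spin -0.001
scene [309.8 108.6] [304 101  13  15 130]
scene [190.  224.4] [182 214  16  19 174]
scene [293.7 364.5] [274 345  39  39 232]
top [353.9  76.1] [326  75  53   3 145]
top [509.2 215.7] [505 198   7  51 191]
top [339.8 209.3] [335 202  14  14  72]
(0.4832, 0.2554, 0.046) [[307.7  123.74]] [[152.43 236.35]]
(0.4832, 0.2554, 0.107) [[310.03 106.04]] [[145.47 236.39]]
(0.4832, 0.2554, 0.092) [[309.44 110.54]] [[147.26 236.38]]
(0.4832, 0.2554, 0.122) [[310.63 101.44]] [[143.62 236.39]]
```

View pics/c6.png

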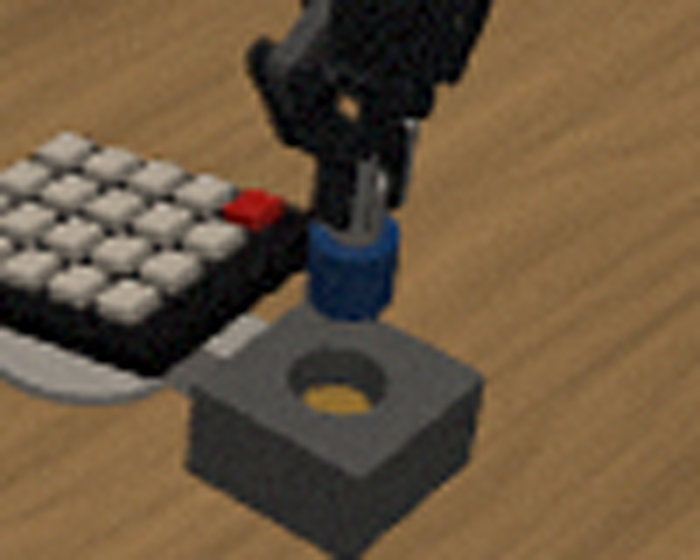

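Call:
play_rows:
  series:
    - {"claw": 0.05, "slide": [-0.3, 0.25, 0], "spin": 0}
    - {"claw": 0.05, "slide": [-0.3, 0.25, 1.5], "spin": 0}
    - {"claw": 0.05, "slide": [-0.3, 0.25, 3], "spin": 0}
    - {"claw": 0.05, "slide": [-0.3, 0.25, 3.5], "spin": 0}
    - {"claw": 0.05, "slide": [-0.3, 0.25, 3.5], "spin": 0}
    - {"claw": 0.05, "slide": [-0.3, 0.25, 3.5], "spin": 0}

```text
time_s: 19.75
eef_pos: [0.4837, 0.2558, 0.0972]
tcp_rot: [-3.14, 0.0, -1.491]
wrist_force: [0.0, -0.5, -1.7]
width: 0.0176
```

```bash
python3 held.py .4832,.2554,.075,-1.49; python3 - <<'E'
from m import *
im=np.load("last_scene.npz")["im"]; save("c7.png",im[85:145,275:345],10)
im,d=ctrl.camera("scene")
N,l,st,c=cv2.connectedComponentsWithStats(masks(im)["blue"])
print([(c[i].round(2),st[i]) for i in range(1,N) if st[i,4]>40])
for z in(.052,.067,.082): print(z,proj("scene",(.4832,.2554,z)).round(2))
E
python3 g.py
```

```text
t 19.75 p [0.4837 0.2558 0.0972] rot [-3.1402e+00  3.0000e-04 -1.4906e+00] F [ 0.05 -0.5  -1.72] w 0.0176
top [340.  209.2] 72 med [ 0.5335 -0.1848  0.0819] lo/hi [[0.5223, -0.2056, 0.0787], [0.5522, -0.1762, 0.0851]]
scene [308.8 118.1] 126 med [0.4937 0.243  0.0774] lo/hi [[0.4771, 0.2372, 0.0598], [0.5012, 0.2636, 0.0895]]
scene [190.  224.4] 173 med [ 0.5517 -0.2023  0.0777] lo/hi [[0.5327, -0.2117, 0.0547], [0.5569, -0.1819, 0.0838]]
t 19.85 p [0.4838 0.256  0.0973] rot [-3.1398e+00  4.0000e-04 -1.4903e+00] F [-0.41 -0.04 -1.13] w 0.0175
slide cm [0.06 0.07 2.23] spin -0.0
[(array([308.87, 118.11]), array([303, 111,  13,  14, 122], dtype=int32)), (array([190.05, 224.37]), array([182, 214,  16,  19, 175], dtype=int32)), (array([293.65, 364.47]), array([273, 345,  40,  39, 230], dtype=int32))]
0.052 [[307.92 122.07]]
0.067 [[308.48 117.83]]
0.082 [[309.05 113.49]]
t 19.9 p [0.4837 0.256  0.0972] rot [-3.1400e+00  3.0000e-04 -1.4902e+00] F [-0.16 -0.21 -1.85] w 0.0176
```

View pics/c7.png

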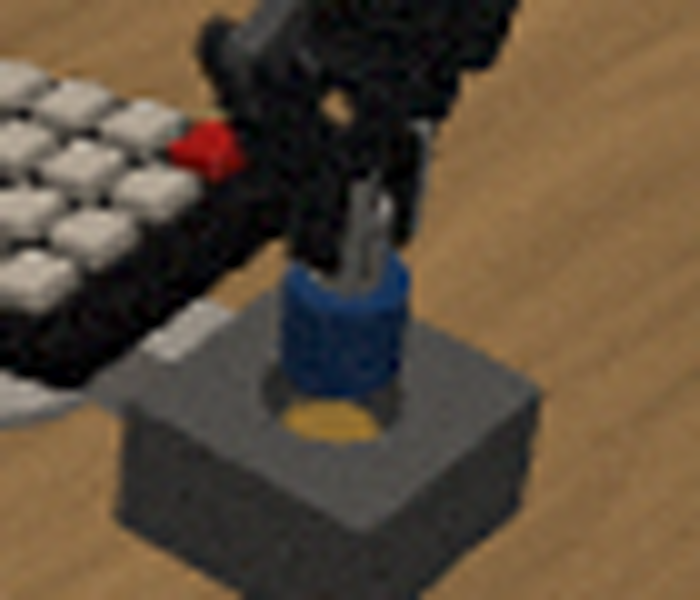

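Call:
play_rows:
  series:
    - {"claw": 0.05, "slide": [0.05, 0.06, 0.6], "spin": 0}
    - {"claw": 0.05, "slide": [0.05, 0.06, 1.2], "spin": 0}
    - {"claw": 0.05, "slide": [0.05, 0.06, 1.5], "spin": 0}
    - {"claw": 0.05, "slide": [0.05, 0.06, 1.7], "spin": 0}
    - {"claw": 0.05, "slide": [0.05, 0.06, 1.9], "spin": 0}
    - {"claw": 0.05, "slide": [0.05, 0.06, 1.9], "spin": 0}

```text
time_s: 20.5
eef_pos: [0.4824, 0.2554, 0.077]
tcp_rot: [3.141, -0.0, -1.49]
wrist_force: [-0.9, 1.0, -1.6]
width: 0.0173
```

```bash
python3 held.py
```

```text
t 20.5 p [0.4824 0.2554 0.077 ] rot [ 3.1411e+00 -1.0000e-04 -1.4900e+00] F [-0.9   0.96 -1.59] w 0.0173
top [339.8 209.3] 72 med [ 0.5325 -0.1851  0.0823] lo/hi [[0.5223, -0.2051, 0.0768], [0.5521, -0.1761, 0.0858]]
scene [308. 123.] 109 med [0.4921 0.2432 0.0599] lo/hi [[0.476, 0.2364, 0.044], [0.5001, 0.2647, 0.0694]]
scene [190.  224.4] 175 med [ 0.5517 -0.2021  0.0774] lo/hi [[0.5339, -0.2118, 0.0561], [0.5573, -0.1816, 0.0836]]
t 20.6 p [0.4826 0.2554 0.0774] rot [-3.1415  0.     -1.49  ] F [ 0.04 -0.34 -1.84] w 0.0172
```

Call:
play_rows:
  series:
    - {"claw": 0.05, "slide": [0, 0, 0.2], "spin": 0}
    - {"claw": 0.05, "slide": [0, 0, 0.4], "spin": 0}
    - {"claw": 0.05, "slide": [0, 0, 0.6], "spin": 0}
    - {"claw": 0.05, "slide": [0, 0, 0.8], "spin": 0}
    - {"claw": 0.05, "slide": [0, 0, 1.0], "spin": 0}
    - {"claw": 0.05, "slide": [0, 0, 1.1], "spin": 0}

```text
time_s: 21.2
eef_pos: [0.4828, 0.2555, 0.0668]
tcp_rot: [-3.141, 0.0, -1.49]
wrist_force: [-0.8, -0.2, 4.8]
width: 0.0171
```

```bash
python3 held.py
```

```text
t 21.2 p [0.4828 0.2555 0.0668] rot [-3.1407e+00  2.0000e-04 -1.4900e+00] F [-0.78 -0.17  4.8 ] w 0.0171
top [340.  209.2] 72 med [ 0.5334 -0.1849  0.0826] lo/hi [[0.5221, -0.205, 0.0786], [0.552, -0.1756, 0.0869]]
scene [307.7 124.5] 75 med [0.4922 0.2431 0.0553] lo/hi [[0.4745, 0.2351, 0.043], [0.4997, 0.2637, 0.0587]]
scene [190.  224.4] 175 med [ 0.5517 -0.2022  0.0771] lo/hi [[0.5332, -0.2116, 0.0553], [0.5571, -0.1817, 0.0843]]
t 21.3 p [0.4827 0.2555 0.0667] rot [-3.1409e+00  2.0000e-04 -1.4900e+00] F [-1.07 -0.54  3.69] w 0.0172
```

Call:
play_rows:
  series:
    - {"claw": 0.05, "slide": [0, 0, 0.15], "spin": 0}
    - {"claw": 0.05, "slide": [0, 0, 0.3], "spin": 0}
    - {"claw": 0.05, "slide": [0, 0, 0.45], "spin": 0}
    - {"claw": 0.05, "slide": [0, 0, 0.6], "spin": 0}
    - {"claw": 0.05, "slide": [0, 0, 0.75], "spin": 0}
    - {"claw": 0.05, "slide": [0, 0, 0.9], "spin": 0}
    - {"claw": 0.05, "slide": [0, 0, 0.9], "spin": 0}

```text
time_s: 22.0
eef_pos: [0.4825, 0.2554, 0.057]
tcp_rot: [3.141, 0.0, -1.49]
wrist_force: [0.8, 1.6, 2.7]
width: 0.0173
```

```bash
python3 held.py
```

```text
t 22.0 p [0.4825 0.2554 0.057 ] rot [ 3.1415e+00  1.0000e-04 -1.4901e+00] F [0.78 1.61 2.73] w 0.0173
top [339.8 209.3] 72 med [ 0.5326 -0.1848  0.0821] lo/hi [[0.5222, -0.2048, 0.0758], [0.5521, -0.1759, 0.086]]
scene [308.2 125.7] 42 med [0.4917 0.2469 0.047 ] lo/hi [[0.4743, 0.2371, 0.0428], [0.5003, 0.2655, 0.0501]]
scene [190.  224.4] 174 med [ 0.5514 -0.2022  0.077 ] lo/hi [[0.5328, -0.2117, 0.0559], [0.557, -0.1818, 0.0835]]
t 22.1 p [0.4824 0.2554 0.0571] rot [ 3.1414e+00  1.0000e-04 -1.4900e+00] F [-0.49  1.14  1.53] w 0.0173
```

Shoulder is at about 0.048, a few mm from the stop. I'll use half-millimetre steps from here.

Call:
play_rows:
  series:
    - {"claw": 0.05, "slide": [0, 0, 0.05], "spin": 0}
    - {"claw": 0.05, "slide": [0, 0, 0.1], "spin": 0}
    - {"claw": 0.05, "slide": [0, 0, 0.15], "spin": 0}

```text
time_s: 22.4
eef_pos: [0.4826, 0.2554, 0.056]
tcp_rot: [-3.141, 0.0, -1.49]
wrist_force: [-0.7, 1.0, 4.7]
width: 0.0173
```

Call:
play_rows:
  series:
    - {"claw": 0.05, "slide": [0, 0, 0.05], "spin": 0}
    - {"claw": 0.05, "slide": [0, 0, 0.1], "spin": 0}

```text
time_s: 22.6
eef_pos: [0.4826, 0.2554, 0.0549]
tcp_rot: [-3.141, 0.0, -1.49]
wrist_force: [-0.2, 1.1, 5.4]
width: 0.0174
```

Call:
play_rows:
  series:
    - {"claw": 0.05, "slide": [0, 0, 0.05], "spin": 0}
    - {"claw": 0.05, "slide": [0, 0, 0.05], "spin": 0}

```text
time_s: 22.8
eef_pos: [0.4828, 0.2555, 0.0548]
tcp_rot: [-3.141, 0.0, -1.49]
wrist_force: [-1.7, 0.6, 7.8]
width: 0.0178
```

Call:
play_rows:
  series:
    - {"claw": 0.05, "slide": [0, 0, 0.05], "spin": 0}
    - {"claw": 0.05, "slide": [0, 0, 0.05], "spin": 0}

```text
time_s: 23.0
eef_pos: [0.4829, 0.2555, 0.0547]
tcp_rot: [-3.14, 0.0, -1.49]
wrist_force: [-1.2, 1.1, 10.3]
width: 0.0172
```

Call:
play_rows:
  series:
    - {"claw": 0.05, "slide": [0, 0, 0.05], "spin": 0}
    - {"claw": 0.05, "slide": [0, 0, 0.05], "spin": 0}

```text
time_s: 23.2
eef_pos: [0.483, 0.2556, 0.0547]
tcp_rot: [-3.14, 0.0, -1.49]
wrist_force: [-2.9, 0.4, 14.0]
width: 0.0176
```

Call:
play_rows:
  series:
    - {"claw": 0.05, "slide": [0, 0, 0], "spin": 0}
    - {"claw": 0.05, "slide": [0, 0, 0], "spin": 0}
    - {"claw": 0.05, "slide": [0, 0, 0], "spin": 0}
    - {"claw": 0.05, "slide": [0, 0, 0], "spin": 0}

```text
time_s: 23.6
eef_pos: [0.4831, 0.2556, 0.0547]
tcp_rot: [-3.14, 0.0, -1.49]
wrist_force: [-2.1, 0.8, 13.1]
width: 0.0176
```

```bash
python3 - <<'E'
from m import *
for i in range(5): ctrl.camera("scene"); print(ctrl.sense()["wrist_force"].round(2))
im,d=ctrl.camera("scene"); P=cloud("scene",d); N,l,st,c=cv2.connectedComponentsWithStats(masks(im)["blue"])
print([(c[i].round(1),st[i,4],np.percentile(P[l==i][:,2],[5,50,95]).round(4)) for i in range(1,N) if st[i,4]>10])
E
```

```text
[-1.98  0.6  13.  ]
[-2.57  0.78 12.52]
[-2.05  0.1  13.73]
[-2.18  0.34 14.21]
[-2.42  1.26 13.73]
[(array([308.1, 126. ]), np.int32(37), array([0.0424, 0.0453, 0.0469])), (array([190. , 224.4]), np.int32(173), array([0.0578, 0.0774, 0.0833])), (array([293.6, 364.5]), np.int32(231), array([0.0101, 0.0123, 0.0145]))]
```

Call:
play_rows:
  series:
    - {"claw": 0.05, "slide": [0, 0, -0.1], "spin": 0}
    - {"claw": 0.3, "slide": [0, 0, -0.1], "spin": 0}
    - {"claw": 0.5, "slide": [0, 0, -0.1], "spin": 0}
    - {"claw": 0.7, "slide": [0, 0, -0.1], "spin": 0}
    - {"claw": 0.7, "slide": [0, 0, -0.1], "spin": 0}
    - {"claw": 0.7, "slide": [0, 0, -2], "spin": 0}
    - {"claw": 0.7, "slide": [0, 0, -6], "spin": 0}
    - {"claw": 0.7, "slide": [0, 0, -11], "spin": 0}

```text
time_s: 24.7
eef_pos: [0.4808, 0.2548, 0.1623]
tcp_rot: [3.136, -0.001, -1.49]
wrist_force: [1.7, 0.1, 0.5]
width: 0.0596
```

Call:
play_rows:
  series:
    - {"claw": 0.7, "slide": [0, 0, -5], "spin": 0}
    - {"claw": 0.7, "slide": [0, 5, -8], "spin": 0}
    - {"claw": 0.7, "slide": [0, 10, -8], "spin": 0}
    - {"claw": 0.7, "slide": [0, 14, -8], "spin": 0}
    - {"claw": 0.7, "slide": [0, 14, -8], "spin": 0}
    - {"claw": 0.7, "slide": [0, 14, -8], "spin": 0}

```text
time_s: 25.3
eef_pos: [0.3424, 0.2441, 0.2437]
tcp_rot: [-3.14, 0.0, -1.489]
wrist_force: [0.6, 0.1, -0.2]
width: 0.0599
```

```bash
python3 held.py; python3 beam.py; python3 - <<'E'
from m import *
for n in("top","scene"):
    f=np.load(f"last_{n}.npz"); P=cloud(n,f["d"]); X=P.reshape(-1,3)[f["d"].ravel()>0]
    for k,c,z0 in(("heavy",(.483,.2555),.06),("light",(.54,-.194),.09)):
        q=X[(np.hypot(*(X[:,:2]-c).T)<.03)&(X[:,2]>z0)&(X[:,2]<z0+.03)]; print(n,k,len(q),q.mean(0).round(4) if len(q) else"")
    # bystander motion: changed pixels against the first picture
    g=cv2.absdiff(cv2.GaussianBlur(f["im"],(5,5),0),cv2.GaussianBlur(np.load(n+"0.npz")["im"],(5,5),0)).max(2)>40
    N,l,st,c=cv2.connectedComponentsWithStats(g.astype(np.uint8)); print("changed",[(c[i].round(0).tolist(),int(st[i,4])) for i in range(1,N) if st[i,4]>30])
a=np.load("last_top.npz")["im"]; b=np.load("last_scene.npz")["im"]
save("end.png",cv2.resize(b,(768,576)))
E
```

```text
t 25.3 p [0.3424 0.2441 0.2437] rot [-3.140e+00  3.000e-04 -1.489e+00] F [ 0.55  0.05 -0.21] w 0.0599
top [339.8 209.3] 72 med [ 0.5325 -0.1849  0.0828] lo/hi [[0.5222, -0.2049, 0.0783], [0.5521, -0.1764, 0.086]]
top [154.1 237.6] 63 med [0.4791 0.2489 0.0464] lo/hi [[0.465, 0.2418, 0.0282], [0.496, 0.269, 0.0491]]
scene [307.7 125.5] 44 med [0.4906 0.2486 0.0454] lo/hi [[0.4684, 0.2384, 0.0425], [0.5001, 0.2685, 0.0481]]
scene [189.9 224.4] 171 med [ 0.5514 -0.2023  0.0774] lo/hi [[0.5332, -0.2117, 0.0554], [0.5573, -0.1814, 0.0832]]
t 25.4 p [0.344  0.2442 0.2435] rot [-3.1404e+00  1.0000e-04 -1.4901e+00] F [ 0.58 -0.45  0.64] w 0.0601
top [339.3 208.2] 174 [ 0.5407 -0.1877  0.0546] zlo/hi [0.05   0.0626]
top [405.4 223.7] 396 [ 0.4978 -0.3457  0.0636] zlo/hi [0.06   0.0724]
scene [192.4 228.3] 112 [ 0.5511 -0.1965  0.0534] zlo/hi [0.05   0.0616]
scene [118.6 253.8] 371 [ 0.5    -0.3466  0.0621] zlo/hi [0.0595 0.0706]
top heavy 56 [0.4814 0.2561 0.0703]
top light 68 [ 0.5371 -0.1902  0.1057]
changed [([341.0, 208.0], 223), ([264.0, 217.0], 81), ([152.0, 237.0], 180), ([244.0, 241.0], 83), ([77.0, 342.0], 7161), ([151.0, 315.0], 196), ([262.0, 368.0], 2945)]
scene heavy 42 [0.4848 0.2516 0.0675]
scene light 100 [ 0.5434 -0.1954  0.1015]
changed [([270.0, 17.0], 1109), ([175.0, 60.0], 2232), ([92.0, 49.0], 305), ([308.0, 127.0], 35), ([246.0, 168.0], 130), ([247.0, 191.0], 129), ([190.0, 222.0], 328)]
```

View pics/end.png

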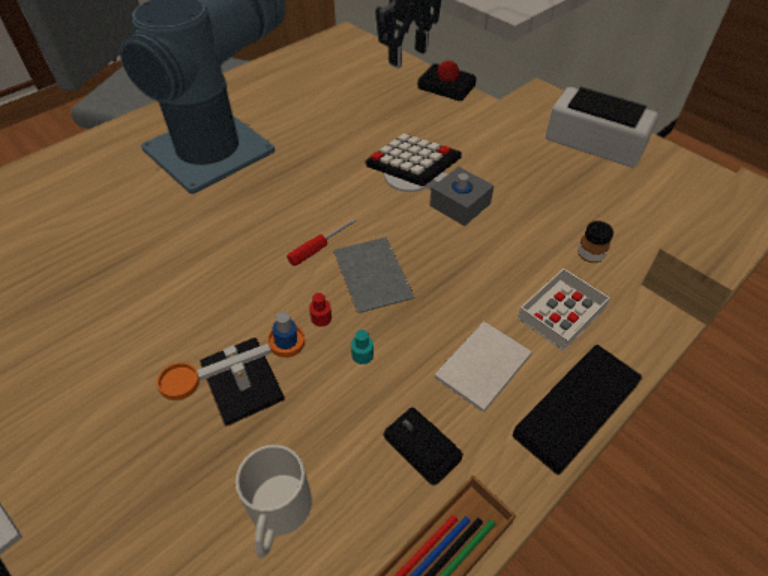

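```bash
python3 -c "
from bench import ctrl; print(ctrl.sign_off())"
```

```text
the job is handed in; nothing more can be done
None
```

The heavy plug is pressed home in the foot's well, the light plug is still in its cup, and the job is handed in at about 25 s. `sign_off()` reports no verdict, so what follows rests on my own measurements.

- **Weighing:** I set one plug in each cup and let go. The -y cup (pan_m) dropped to its stop, a tilt of about 0.16 rad, so the plug from the far side of the mat is the heavy one. Both plugs measured within about 2 mm of their cup centres.
- **Pressing:** I pushed the heavy plug down the well in small steps until it stopped dead. I held it there for more than 0.4 s at a wrist reading of about 12.5–14 N. Adding the plug's weight, that is roughly 15 N on the foot.
- **Last check, heavy plug:** its shoulder measured 45.4 mm (scene camera) and 46.4 mm (top camera) above the desk, flush with the 46 mm foot. The knob is within about 2 mm of the well axis.
- **Last check, light plug:** it sits in the +y cup (pan_p), tilting the beam its way by about 0.06 rad.
- **Last check, surroundings:** comparing pictures with the start showed no bystander moved. The arm is clear of everything with the gripper open.
- **Disagreement:** the two cameras differed by 4–5 mm along the scene camera's line of sight. I used their average, which agreed with the gripper's own position to within about 2 mm at both grasps.

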